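# Fill the tin rack and bolt its sprung bail

### The job

Draw back the orange bolt and let the sprung bail swing fully open, then stand one spare tin in every empty pocket of the rack, leaving the tins that are already there. Stand any spare tins left over upright on the blue mat. With the pockets full, pull the bail down over the tins against its spring, hold it down while you slide the bolt fully home under the keeper, and let go so that the bolt keeps it down. Do not disturb the spanner or the red block.

Things in the scene. Friction and masses are not known exactly. Their poses are not given: they have to be found in the camera images.
- tin_rack: plywood tin rack, screwed down. Origin: on the worktop (z=0) under the middle of its row of four square pockets; x points to its back (away from the robot), y along the row to the left. Base 8 mm thick, x -46..88, y -276..176 mm. Pockets 64 mm square, pitch 72 mm, walls 8 mm thick, tops 36 mm high, 40 mm wide notches down to the base in the front and back walls for fingers. Right of y -148 mm is the bolt's bay
- keeper (a point): middle of the underside of the keeper's lip, 87 mm above the worktop; axes as the rack's. The keeper is a dark steel hook at the rack's right end (rack x -16..24, y -238..-266 mm, top 95 mm high), closed above, at the back and at the right, open to the front and below
- bail_hinge (a point): on the bail's pivot line (along rack y), at rack x 70, y 0, z 45 mm; axes as the rack's. The crossbar's axis is 77.4 mm from it: at a bail value q the crossbar lies 77.4 cos(a) behind and 77.4 sin(a) mm above this point, a = 2.701 - q. The two side arms are at rack y 163 and -230 mm
- bail (a joint): sprung hold-down bail (rad), a steel crossbar on two arms. 0 = down across the tins (crossbar at rack x 0, z 78 mm), stop at -0.06; grows as it swings up and over to the back, open stop 2.35 (rack x 143, z 72 mm). A torsion spring always drives it open: 0.2 N m open, 0.55 N m down (7 N at the crossbar). Unbolted and let go, it springs open; bolted it rests at 0.03 to 0.1
- bolt (a joint): sliding bolt on the bail (m): orange sleeve on the right part of the crossbar, with a steel pin through the right arm. 0 = drawn back (rack +y), 0.022 = fully home (rack -y), the pin under the keeper's lip. The pin is in the keeper's way from 0.005 on. 2 N friction, stays where left. It goes home only while the bail is held down (under about 0.04)
- bolt_grip (a point): middle of the orange sleeve, on the crossbar's axis, at rack y = -178 mm minus the bolt's value. Sleeve 22 mm diameter, 44 mm long between its two flanges (34 mm diameter, 5 mm thick). It is round, so it can turn in the fingers as the bail swings
- pocket0 (a point): centre of the floor of the leftmost pocket (rack y = 108 mm), 8 mm above the worktop; axes as the rack's
- pocket1 (a point): centre of the floor of the second from left pocket (rack y = 36 mm), 8 mm above the worktop; axes as the rack's
- pocket2 (a point): centre of the floor of the third from left pocket (rack y = -36 mm), 8 mm above the worktop; axes as the rack's
- pocket3 (a point): centre of the floor of the rightmost pocket (rack y = -108 mm), 8 mm above the worktop; axes as the rack's
- tin_in0: round metal tin with green lid (closed), 56 mm diameter, 46 mm tall, about 0.2 kg, already standing in its pocket at the start (pocket of the same number), or absent. Origin: centre of its underside, z up
- tin_in1: round metal tin with green lid (closed), 56 mm diameter, 46 mm tall, about 0.2 kg, already standing in its pocket at the start (pocket of the same number), or absent. Origin: centre of its underside, z up
- tin_in2: round metal tin with green lid (closed), 56 mm diameter, 46 mm tall, about 0.2 kg, already standing in its pocket at the start (pocket of the same number), or absent. Origin: centre of its underside, z up
- tin_in3: round metal tin with green lid (closed), 56 mm diameter, 46 mm tall, about 0.2 kg, already standing in its pocket at the start (pocket of the same number), or absent. Origin: centre of its underside, z up
- spare0: spare round metal tin with green lid (closed), 56 mm diameter, 46 mm tall, about 0.2 kg, standing on the worktop in front or left of the rack. Origin: centre of its underside, z up
- spare1: spare round metal tin with green lid (closed), 56 mm diameter, 46 mm tall, about 0.2 kg, standing on the worktop in front or left of the rack. Origin: centre of its underside, z up
- spare2: spare round metal tin with green lid (closed), 56 mm diameter, 46 mm tall, about 0.2 kg, standing on the worktop in front or left of the rack. Origin: centre of its underside, z up
- spare3: spare round metal tin with green lid (closed), 56 mm diameter, 46 mm tall, about 0.2 kg, standing on the worktop in front or left of the rack. Origin: centre of its underside, z up
- spare_mat: thin flat blue mat stuck on the worktop, left of the rack: 110 (its x) by 160 mm (its y), 1 mm thick, no rim; things stand on it at worktop height. Origin: its centre. Room for two tins, side by side along its y
- spanner_13: steel spanner lying behind the rack, 36x210x7 mm, long axis along its y, origin centre of underside; a bystander
- chalk_block: red rubber block, 30x50x20 mm, origin centre of underside; a bystander
There are look-alikes about, which are no part of the job. What is shaped like the spare1 but black or pink is not meant.

How it is judged:
On the way, in this order (a step that is already met when the one before it is completed fails the run):
1. the bolt is drawn back and the bail is swung open (value of joint bail above 2 rad and value of joint bolt below 0.008 m), for 0.2 s.
2. every pocket holds one upright tin, with the bail still open (value of joint bail above 1.8 rad and ((horizontal distance between tin_in0 and pocket0 below 0.016 m and height (world z) of tin_in0 below 0.016 m and angle between tin_in0's own z axis and vertical below 0.12 rad and linear speed of tin_in0 below 0.03 m/s) or (horizontal distance between spare0 and pocket0 below 0.016 m and height (world z) of spare0 below 0.016 m and angle between spare0's own z axis and vertical below 0.12 rad and linear speed of spare0 below 0.03 m/s) or (horizontal distance between spare1 and pocket0 below 0.016 m and height (world z) of spare1 below 0.016 m and angle between spare1's own z axis and vertical below 0.12 rad and linear speed of spare1 below 0.03 m/s) or (horizontal distance between spare2 and pocket0 below 0.016 m and height (world z) of spare2 below 0.016 m and angle between spare2's own z axis and vertical below 0.12 rad and linear speed of spare2 below 0.03 m/s) or (horizontal distance between spare3 and pocket0 below 0.016 m and height (world z) of spare3 below 0.016 m and angle between spare3's own z axis and vertical below 0.12 rad and linear speed of spare3 below 0.03 m/s)) and ((horizontal distance between tin_in1 and pocket1 below 0.016 m and height (world z) of tin_in1 below 0.016 m and angle between tin_in1's own z axis and vertical below 0.12 rad and linear speed of tin_in1 below 0.03 m/s) or (horizontal distance between spare0 and pocket1 below 0.016 m and height (world z) of spare0 below 0.016 m and angle between spare0's own z axis and vertical below 0.12 rad and linear speed of spare0 below 0.03 m/s) or (horizontal distance between spare1 and pocket1 below 0.016 m and height (world z) of spare1 below 0.016 m and angle between spare1's own z axis and vertical below 0.12 rad and linear speed of spare1 below 0.03 m/s) or (horizontal distance between spare2 and pocket1 below 0.016 m and height (world z) of spare2 below 0.016 m and angle between spare2's own z axis and vertical below 0.12 rad and linear speed of spare2 below 0.03 m/s) or (horizontal distance between spare3 and pocket1 below 0.016 m and height (world z) of spare3 below 0.016 m and angle between spare3's own z axis and vertical below 0.12 rad and linear speed of spare3 below 0.03 m/s)) and ((horizontal distance between tin_in2 and pocket2 below 0.016 m and height (world z) of tin_in2 below 0.016 m and angle between tin_in2's own z axis and vertical below 0.12 rad and linear speed of tin_in2 below 0.03 m/s) or (horizontal distance between spare0 and pocket2 below 0.016 m and height (world z) of spare0 below 0.016 m and angle between spare0's own z axis and vertical below 0.12 rad and linear speed of spare0 below 0.03 m/s) or (horizontal distance between spare1 and pocket2 below 0.016 m and height (world z) of spare1 below 0.016 m and angle between spare1's own z axis and vertical below 0.12 rad and linear speed of spare1 below 0.03 m/s) or (horizontal distance between spare2 and pocket2 below 0.016 m and height (world z) of spare2 below 0.016 m and angle between spare2's own z axis and vertical below 0.12 rad and linear speed of spare2 below 0.03 m/s) or (horizontal distance between spare3 and pocket2 below 0.016 m and height (world z) of spare3 below 0.016 m and angle between spare3's own z axis and vertical below 0.12 rad and linear speed of spare3 below 0.03 m/s)) and ((horizontal distance between tin_in3 and pocket3 below 0.016 m and height (world z) of tin_in3 below 0.016 m and angle between tin_in3's own z axis and vertical below 0.12 rad and linear speed of tin_in3 below 0.03 m/s) or (horizontal distance between spare0 and pocket3 below 0.016 m and height (world z) of spare0 below 0.016 m and angle between spare0's own z axis and vertical below 0.12 rad and linear speed of spare0 below 0.03 m/s) or (horizontal distance between spare1 and pocket3 below 0.016 m and height (world z) of spare1 below 0.016 m and angle between spare1's own z axis and vertical below 0.12 rad and linear speed of spare1 below 0.03 m/s) or (horizontal distance between spare2 and pocket3 below 0.016 m and height (world z) of spare2 below 0.016 m and angle between spare2's own z axis and vertical below 0.12 rad and linear speed of spare2 below 0.03 m/s) or (horizontal distance between spare3 and pocket3 below 0.016 m and height (world z) of spare3 below 0.016 m and angle between spare3's own z axis and vertical below 0.12 rad and linear speed of spare3 below 0.03 m/s))), for 0.2 s.
3. the bail is held down against its spring with the bolt not yet home (value of joint bail below 0.12 rad and value of joint bolt below 0.01 m), for 0.1 s.
At the end, for the whole second after the job is handed in: The bail is down (under 0.15 rad), kept there by the bolt slid at least 16 mm home, every pocket holds one tin standing on its floor (centre within 16 mm, upright within 0.12 rad, at rest), and every left-over spare tin stands upright (within 0.12 rad) with its centre over the blue mat (value of joint bail below 0.15 rad and value of joint bolt above 0.016 m and ((horizontal distance between tin_in0 and pocket0 below 0.016 m and height (world z) of tin_in0 below 0.016 m and angle between tin_in0's own z axis and vertical below 0.12 rad and linear speed of tin_in0 below 0.03 m/s) or (horizontal distance between spare0 and pocket0 below 0.016 m and height (world z) of spare0 below 0.016 m and angle between spare0's own z axis and vertical below 0.12 rad and linear speed of spare0 below 0.03 m/s) or (horizontal distance between spare1 and pocket0 below 0.016 m and height (world z) of spare1 below 0.016 m and angle between spare1's own z axis and vertical below 0.12 rad and linear speed of spare1 below 0.03 m/s) or (horizontal distance between spare2 and pocket0 below 0.016 m and height (world z) of spare2 below 0.016 m and angle between spare2's own z axis and vertical below 0.12 rad and linear speed of spare2 below 0.03 m/s) or (horizontal distance between spare3 and pocket0 below 0.016 m and height (world z) of spare3 below 0.016 m and angle between spare3's own z axis and vertical below 0.12 rad and linear speed of spare3 below 0.03 m/s)) and ((horizontal distance between tin_in1 and pocket1 below 0.016 m and height (world z) of tin_in1 below 0.016 m and angle between tin_in1's own z axis and vertical below 0.12 rad and linear speed of tin_in1 below 0.03 m/s) or (horizontal distance between spare0 and pocket1 below 0.016 m and height (world z) of spare0 below 0.016 m and angle between spare0's own z axis and vertical below 0.12 rad and linear speed of spare0 below 0.03 m/s) or (horizontal distance between spare1 and pocket1 below 0.016 m and height (world z) of spare1 below 0.016 m and angle between spare1's own z axis and vertical below 0.12 rad and linear speed of spare1 below 0.03 m/s) or (horizontal distance between spare2 and pocket1 below 0.016 m and height (world z) of spare2 below 0.016 m and angle between spare2's own z axis and vertical below 0.12 rad and linear speed of spare2 below 0.03 m/s) or (horizontal distance between spare3 and pocket1 below 0.016 m and height (world z) of spare3 below 0.016 m and angle between spare3's own z axis and vertical below 0.12 rad and linear speed of spare3 below 0.03 m/s)) and ((horizontal distance between tin_in2 and pocket2 below 0.016 m and height (world z) of tin_in2 below 0.016 m and angle between tin_in2's own z axis and vertical below 0.12 rad and linear speed of tin_in2 below 0.03 m/s) or (horizontal distance between spare0 and pocket2 below 0.016 m and height (world z) of spare0 below 0.016 m and angle between spare0's own z axis and vertical below 0.12 rad and linear speed of spare0 below 0.03 m/s) or (horizontal distance between spare1 and pocket2 below 0.016 m and height (world z) of spare1 below 0.016 m and angle between spare1's own z axis and vertical below 0.12 rad and linear speed of spare1 below 0.03 m/s) or (horizontal distance between spare2 and pocket2 below 0.016 m and height (world z) of spare2 below 0.016 m and angle between spare2's own z axis and vertical below 0.12 rad and linear speed of spare2 below 0.03 m/s) or (horizontal distance between spare3 and pocket2 below 0.016 m and height (world z) of spare3 below 0.016 m and angle between spare3's own z axis and vertical below 0.12 rad and linear speed of spare3 below 0.03 m/s)) and ((horizontal distance between tin_in3 and pocket3 below 0.016 m and height (world z) of tin_in3 below 0.016 m and angle between tin_in3's own z axis and vertical below 0.12 rad and linear speed of tin_in3 below 0.03 m/s) or (horizontal distance between spare0 and pocket3 below 0.016 m and height (world z) of spare0 below 0.016 m and angle between spare0's own z axis and vertical below 0.12 rad and linear speed of spare0 below 0.03 m/s) or (horizontal distance between spare1 and pocket3 below 0.016 m and height (world z) of spare1 below 0.016 m and angle between spare1's own z axis and vertical below 0.12 rad and linear speed of spare1 below 0.03 m/s) or (horizontal distance between spare2 and pocket3 below 0.016 m and height (world z) of spare2 below 0.016 m and angle between spare2's own z axis and vertical below 0.12 rad and linear speed of spare2 below 0.03 m/s) or (horizontal distance between spare3 and pocket3 below 0.016 m and height (world z) of spare3 below 0.016 m and angle between spare3's own z axis and vertical below 0.12 rad and linear speed of spare3 below 0.03 m/s)) and ((x of spare0 in the frame of spare_mat between -0.055 and 0.055 m and y of spare0 in the frame of spare_mat between -0.08 and 0.08 m and height (world z) of spare0 below 0.016 m and angle between spare0's own z axis and vertical below 0.12 rad) or (horizontal distance between spare0 and pocket0 below 0.016 m and height (world z) of spare0 below 0.016 m and angle between spare0's own z axis and vertical below 0.12 rad and linear speed of spare0 below 0.03 m/s) or (horizontal distance between spare0 and pocket1 below 0.016 m and height (world z) of spare0 below 0.016 m and angle between spare0's own z axis and vertical below 0.12 rad and linear speed of spare0 below 0.03 m/s) or (horizontal distance between spare0 and pocket2 below 0.016 m and height (world z) of spare0 below 0.016 m and angle between spare0's own z axis and vertical below 0.12 rad and linear speed of spare0 below 0.03 m/s) or (horizontal distance between spare0 and pocket3 below 0.016 m and height (world z) of spare0 below 0.016 m and angle between spare0's own z axis and vertical below 0.12 rad and linear speed of spare0 below 0.03 m/s)) and ((x of spare1 in the frame of spare_mat between -0.055 and 0.055 m and y of spare1 in the frame of spare_mat between -0.08 and 0.08 m and height (world z) of spare1 below 0.016 m and angle between spare1's own z axis and vertical below 0.12 rad) or (horizontal distance between spare1 and pocket0 below 0.016 m and height (world z) of spare1 below 0.016 m and angle between spare1's own z axis and vertical below 0.12 rad and linear speed of spare1 below 0.03 m/s) or (horizontal distance between spare1 and pocket1 below 0.016 m and height (world z) of spare1 below 0.016 m and angle between spare1's own z axis and vertical below 0.12 rad and linear speed of spare1 below 0.03 m/s) or (horizontal distance between spare1 and pocket2 below 0.016 m and height (world z) of spare1 below 0.016 m and angle between spare1's own z axis and vertical below 0.12 rad and linear speed of spare1 below 0.03 m/s) or (horizontal distance between spare1 and pocket3 below 0.016 m and height (world z) of spare1 below 0.016 m and angle between spare1's own z axis and vertical below 0.12 rad and linear speed of spare1 below 0.03 m/s)) and ((x of spare2 in the frame of spare_mat between -0.055 and 0.055 m and y of spare2 in the frame of spare_mat between -0.08 and 0.08 m and height (world z) of spare2 below 0.016 m and angle between spare2's own z axis and vertical below 0.12 rad) or (horizontal distance between spare2 and pocket0 below 0.016 m and height (world z) of spare2 below 0.016 m and angle between spare2's own z axis and vertical below 0.12 rad and linear speed of spare2 below 0.03 m/s) or (horizontal distance between spare2 and pocket1 below 0.016 m and height (world z) of spare2 below 0.016 m and angle between spare2's own z axis and vertical below 0.12 rad and linear speed of spare2 below 0.03 m/s) or (horizontal distance between spare2 and pocket2 below 0.016 m and height (world z) of spare2 below 0.016 m and angle between spare2's own z axis and vertical below 0.12 rad and linear speed of spare2 below 0.03 m/s) or (horizontal distance between spare2 and pocket3 below 0.016 m and height (world z) of spare2 below 0.016 m and angle between spare2's own z axis and vertical below 0.12 rad and linear speed of spare2 below 0.03 m/s)) and ((x of spare3 in the frame of spare_mat between -0.055 and 0.055 m and y of spare3 in the frame of spare_mat between -0.08 and 0.08 m and height (world z) of spare3 below 0.016 m and angle between spare3's own z axis and vertical below 0.12 rad) or (horizontal distance between spare3 and pocket0 below 0.016 m and height (world z) of spare3 below 0.016 m and angle between spare3's own z axis and vertical below 0.12 rad and linear speed of spare3 below 0.03 m/s) or (horizontal distance between spare3 and pocket1 below 0.016 m and height (world z) of spare3 below 0.016 m and angle between spare3's own z axis and vertical below 0.12 rad and linear speed of spare3 below 0.03 m/s) or (horizontal distance between spare3 and pocket2 below 0.016 m and height (world z) of spare3 below 0.016 m and angle between spare3's own z axis and vertical below 0.12 rad and linear speed of spare3 below 0.03 m/s) or (horizontal distance between spare3 and pocket3 below 0.016 m and height (world z) of spare3 below 0.016 m and angle between spare3's own z axis and vertical below 0.12 rad and linear speed of spare3 below 0.03 m/s))); the robot touches nothing.
It fails at once if a tin that already stood in the rack is taken out of its pocket ((horizontal distance between tin_in0 and pocket0 above 0.025 m or height (world z) of tin_in0 above 0.035 m) or (horizontal distance between tin_in1 and pocket1 above 0.025 m or height (world z) of tin_in1 above 0.035 m) or (horizontal distance between tin_in2 and pocket2 above 0.025 m or height (world z) of tin_in2 above 0.035 m) or (horizontal distance between tin_in3 and pocket3 above 0.025 m or height (world z) of tin_in3 above 0.035 m)).
It fails at once if the spanner or the red block is moved more than 30 mm (distance of any of spanner_13, chalk_block from where it was at the start of the episode above 0.03 m).
Of tin_in0, tin_in1, tin_in2, tin_in3 only 1 to 2 are there at a start; the rules pass over those that are not, and their reading is None.
At some moment in a run one of spare0, spare1, spare2, spare3 may be knocked a few centimetres aside while the robot is not near it.
Once in a run the grip may slacken for a moment while it holds something.
It also fails if it takes over 192 s, if anything falls off the work surface, if the arm or the gripper's body presses on something with over 40 N, if the wrist force passes 120 N, or if a joint passes its speed limit or range.

### The arm

A 6-joint arm with a two-finger parallel gripper is mounted at the origin on a cart in front of the work surface, level with it; the furniture and walls round the work are solid. World frame = base frame: x ahead of the robot, y to its left, z up, the work surface at z = 0. Lengths are in m, angles in rad, forces in N, time in s.
With the tool pointing down it reaches from about 0.3 to 0.875 m from the base axis. Payload 6.4 kg.
Tool frame: the origin (TCP) lies at the very end of the fingers, on their centre line; the grasp point (between the pads) lies 19 mm behind it; z points along the fingers, y is the line along which they close (so a half turn about z gives the same grasp; the last joint's range is limited). The gripper opens to 85 mm and grips with 20 to 120 N. Pads are 22 mm wide; open, the fingers measure 114 mm over their backs; the gripper's body (76 mm by 85 mm) begins 54 mm behind the grasp point. The pads swing forward as they close: fully open they stand 13 mm farther back than shut.
Start: joints at [0.946, 0.181, 1.607, -0, 1.354, -0.206], TCP at [0.234, 0.525, 0.231] pointing down, gripper open.
Joint ranges: [-2.99, 2.99], [-0.89, 2.07], [0.3, 2.58], [-1.14, 4.28], [0, 2.63], [-3.12, 3.12]. Speed limits (rad/s): [2.57, 2.57, 3.01, 3.14, 3.14, 3.14].

### API

Orientations are given as a unit quaternion [x, y, z, w].
In Python, from plant import arm gives the robot as it stands.
- The arm moves only by the tool send_rows, never from a script. Its argument "commands" is a list that holds one entry, the list of rows, each a list of 5 numbers: the shift along the tool's x, y, z in m, then the turn about the tool's z in rad, then the finger opening in m, from 0 to 0.0854. In form: [[[tx, ty, tz, yaw, jaw], ...]]. A call has 1 to 20 rows; each row is the pose to reach, as a shift and turn from the pose commanded when the call began, along the tool's axes at that moment; what a row does not reach only later rows make up. A row lasts 1/12 s, in which the tool goes at most 41.7 mm and 7.16 degrees, less where a joint would pass 70% of its speed; a pose out of reach is approached as far as the arm can. A call with a gripper value outside its range is refused whole. The fingers move at their own pace and stop on an object; "squeeze" is the grip in N (left out, the last holds). Time passes only in rows, so rows that repeat a pose let the fingers close. It gives the time, the measured TCP pose, the force, the opening and the grip force at its end, in the units of the state.
- arm.read_state(): the state, without advancing time (a new reading comes with each control period).
- arm.capture(name): name is "side" or "top" or "wrist"; returns a dict with "color" (384x512x3 uint8, blue, green, red), "depth" (384x512 float32, m along the optical axis (not along the pixel's ray), 0 where there is no reading), "intrinsics" (3x3 intrinsics, pixels), "position" and "attitude" of the camera in the world; the wrist camera has in their place "mount" (4x4, takes a point from camera to tool coordinates, whose origin is the TCP and whose axes are the flange's). Camera axes: x right, y up, looking along -z (the intrinsics and any distortion apply to the point x, -y, -z); pixel columns grow to the right and rows downward; lengths in m; the calibration is good to about 2 mm. A picture is of the moment at which its call begins: read the wrist's pose just before it.
- arm.hand_in(): hands the job in; it is judged then, once.
The state is a dict: "clock": time; "q": joint angles; "qvel": joint speeds; "effort": joint torques, N m; "tool_pos": TCP position; "orientation": TCP orientation; "force": force on the tool from outside, world axes, zero at the start; "torque": the same for the moment, N m; "grip_width": opening from 0.0 (shut) to 1.0 (fully open); "finger_force": force on a finger pad.
Only numpy, scipy, OpenCV 4.12 (cv2) and the standard library are available. Lean on these libraries where they do the work, as an engineer would, in place of code of your own. Each camera call takes 0.05 s, during which the arm holds its last target. There are 200 camera calls.

## Working session

There is one attempt and no reset: what is moved stays moved. The work goes in short steps, Python scripts to look and compute and a tool call to move; the robot and the scene stay as the last step left them, time stands still between calls to the robot, and variables do not carry over. Pictures are saved under pics/ and viewed, at most 14 in all, crops included, and the job is handed in when it is done.

Besides the shell and the picture viewer there is one more tool, called after ">>>" as name(argument=value, ...), one argument or row to a line, values as JSON. send_rows: Moves the arm, as the interface text tells. Its arguments: {"type":"object","properties":{"commands":{"type":"array","items":{"type":"array","items":{"type":"array","items":{"type":"number"}}}},"squeeze":{"type":"number"}},"required":["commands"]}

```bash
ls; mkdir -p pics
cat > h.py <<'E'
import numpy as np, cv2
from scipy.spatial.transform import Rotation as R
from plant import arm
def world(c, uv, z=None, T=None):
    """pixel (u,v) -> world point; by depth, or on plane of height z"""
    K=np.array(c["intrinsics"]); u,v=uv
    d=np.array([(u-K[0,2])/K[0,0], -(v-K[1,2])/K[1,1], -1.])
    if T is None:
        A=np.array(c["attitude"]); Rm=R.from_quat(A).as_matrix() if A.size==4 else A.reshape(3,3)
        p=np.array(c["position"])
    else: Rm,p=T[:3,:3],T[:3,3]
    w=Rm@d
    if z is None:
        return p+w*float(c["depth"][int(round(v)),int(round(u))])
    return p+w*(z-p[2])/w[2]
def cloud(c,T=None):
    K=np.array(c["intrinsics"]); h,w=c["depth"].shape
    u,v=np.meshgrid(np.arange(w),np.arange(h)); D=c["depth"]
    P=np.stack([(u-K[0,2])/K[0,0]*D,-(v-K[1,2])/K[1,1]*D,-D],-1)
    if T is None:
        A=np.array(c["attitude"]); Rm=R.from_quat(A).as_matrix() if A.size==4 else A.reshape(3,3); p=np.array(c["position"])
    else: Rm,p=T[:3,:3],T[:3,3]
    return P@Rm.T+p
def wristT(s,c):
    T=np.eye(4);T[:3,:3]=R.from_quat(s["orientation"]).as_matrix();T[:3,3]=s["tool_pos"]
    return T@np.array(c["mount"])
E
python3 - <<'E'
from h import *
s=arm.read_state();print(s)
for n in("top","side"):
    c=arm.capture(n);cv2.imwrite(f"pics/{n}0.png",cv2.resize(c["color"],None,fx=1.5,fy=1.5));np.save(f"pics/{n}0.npy",c,allow_pickle=True)
    print(c["intrinsics"],c["position"],c["attitude"])
E
```

```text
pics
{'clock': 0.0, 'q': array([ 9.45686815e-01,  1.81509033e-01,  1.60801091e+00,  2.74348313e-05,
        1.35379227e+00, -2.06297332e-01]), 'qvel': array([-0.00048544, -0.00248768, -0.00075658, -0.00036733, -0.00154346,
        0.00034747]), 'effort': array([-2.72752979e-03, -4.44898117e+01, -3.51309335e+01, -5.59261316e-04,
        9.63793223e-03, -1.24305822e-05]), 'tool_pos': array([0.23348588, 0.52486215, 0.23040075]), 'orientation': array([ 2.07881824e-01,  9.78153571e-01, -7.81143811e-04, -3.59459502e-04]), 'force': array([-0.33595788,  0.51865081,  0.21540611]), 'torque': array([-0.00979746,  0.02639819, -0.04379931]), 'finger_force': 0.0, 'grip_width': 0.9987753147720742}
[[357.16999622   0.         263.25898028]
 [  0.         357.16999622 188.27569562]
 [  0.           0.           1.        ]] [0.41902694 0.12690234 1.18777322] [-0.02384315  0.02817414  0.7124411  -0.70076059]
[[427.19113354   0.         253.9315667 ]
 [  0.         427.19113354 190.67443474]
 [  0.           0.           1.        ]] [0.5488812  1.00462272 0.80381802] [0.01942464 0.42067436 0.90669685 0.02359226]
```

View pics/top0.png

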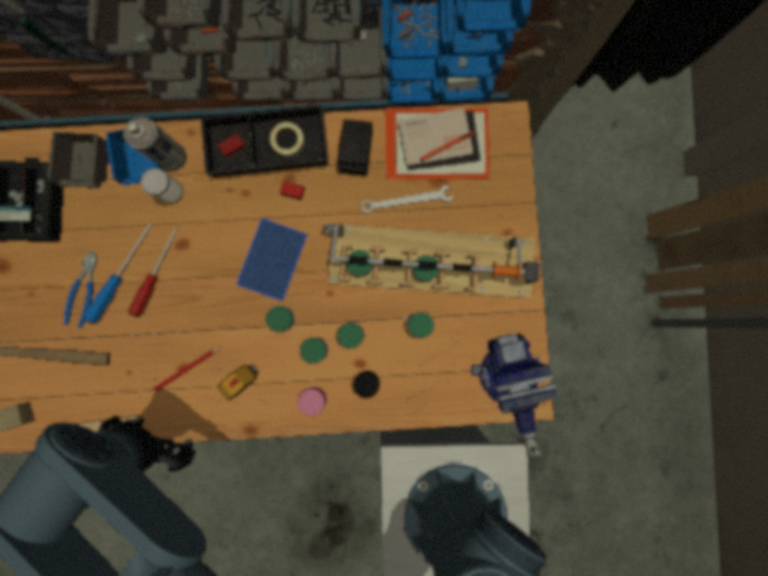

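View pics/side0.png

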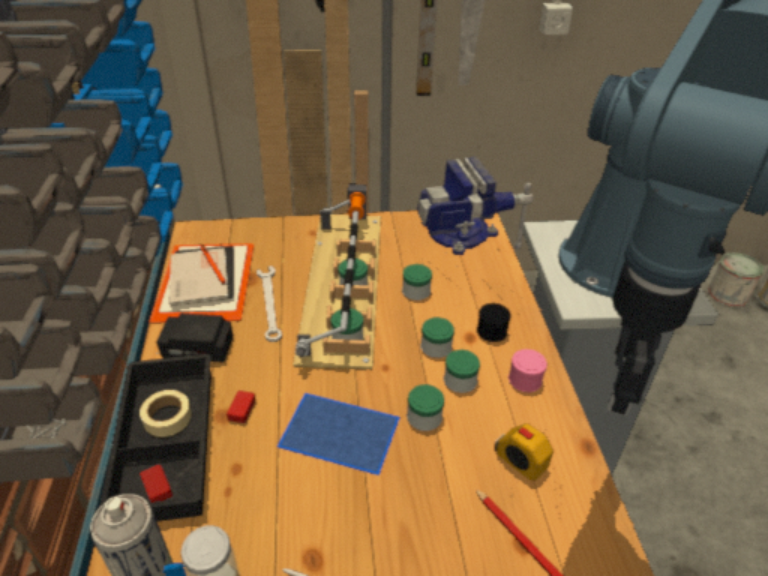

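The rack is at upper right in the top view, with tins at (359,264) and (426,268), which are pockets 0 and 2. The orange sleeve is at (508,270). Spares are at (280,319), (314,350), (350,335) and (419,325). The mat is centred at (272,259), and there is a vise at (515,370). The black and pink tins are decoys.

Run:
```python
from h import *
for n in("top","side"):
    c=np.load(f"pics/{n}0.npy",allow_pickle=True).item(); P=cloud(c); hsv=cv2.cvtColor(c["color"],cv2.COLOR_BGR2HSV)
    for nm,lo,hi in(("green",(60,90,30),(90,255,255)),("blue",(105,90,60),(125,255,255)),("orange",(5,200,150),(14,255,255)),("red",(0,0,0),(0,0,0))):
        m=cv2.inRange(hsv,lo,hi); k,l,st,ce=cv2.connectedComponentsWithStats(m)
        for i in range(1,k):
            if st[i,4]<25 : continue
            q=P[l==i]; 
            if np.median(q[:,0])>0.95: continue
            w=world(c,ce[i],{"green":.046}.get(nm,0))
            print(n,nm,(ce[i]*1.5).round(),st[i,4],"depth med",np.median(q,0).round(3),"plane",w.round(3))
c=np.load("pics/top0.npy",allow_pickle=True).item()
print("rack corners (front left, front right, back right, back left) z=.008")
for uv in((330,282),(532,297),(536,238),(332,226)):
    u=np.array(uv)/1.5; print(world(c,u,.008).round(3),world(c,u).round(3))
P=cloud(c);
for uv in((515,370),(490,370),(545,390),(512,345)): print("vise",world(c,np.array(uv)/1.5).round(3))
big=cv2.resize(c["color"][130:240,200:370],None,fx=4.6,fy=4.6,interpolation=cv2.INTER_CUBIC);cv2.imwrite("pics/crop0.png",big)
```

```text
top green [359. 254.] 29 depth med [0.563 0.196 0.053] plane [0.565 0.195 0.046]
top green [358. 268.] 87 depth med [0.536 0.196 0.054] plane [0.536 0.197 0.046]
top green [425. 273.] 88 depth med [0.522 0.056 0.054] plane [0.523 0.055 0.046]
top green [279. 318.] 176 depth med [0.431 0.367 0.045] plane [0.431 0.367 0.046]
top green [420. 325.] 166 depth med [0.413 0.067 0.046] plane [0.413 0.068 0.046]
top green [350. 335.] 170 depth med [0.394 0.217 0.046] plane [0.393 0.217 0.046]
top green [313. 350.] 174 depth med [0.364 0.294 0.045] plane [0.364 0.295 0.046]
top blue [271. 259.] 1408 depth med [0.562 0.393 0.001] plane [0.563 0.393 0.   ]
top blue [491. 378.] 28 depth med [ 0.296 -0.083  0.026] plane [ 0.292 -0.088  0.   ]
top blue [511. 377.] 85 depth med [ 0.31  -0.098  0.149] plane [ 0.294 -0.132  0.   ]
top blue [528. 422.] 54 depth med [ 0.213 -0.146  0.083] plane [ 0.197 -0.166  0.   ]
top orange [390. 144.] 209 depth med [0.819 0.125 0.003] plane [0.822 0.125 0.   ]
top orange [505. 269.] 42 depth med [ 0.522 -0.108  0.094] plane [ 0.531 -0.128  0.   ]
side green [359. 2
[... 1155 characters left out ...]
   ]
side orange [356. 200.] 63 depth med [ 0.523 -0.117  0.091] plane [ 0.52  -0.254  0.   ]
side orange [238. 291.] 291 depth med [0.748 0.079 0.002] plane [0.755 0.06  0.   ]
side orange [213. 265.] 47 depth med [0.803 0.016 0.031] plane [ 0.814 -0.024 -0.   ]
side orange [161. 305.] 164 depth med [0.897 0.116 0.002] plane [0.893 0.094 0.   ]
rack corners (front left, front right, back right, back left) z=.008
[0.509 0.262 0.008] [0.509 0.263 0.004]
[ 0.469 -0.183  0.008] [ 0.469 -0.186 -0.002]
[ 0.6   -0.197  0.008] [ 0.601 -0.198  0.003]
[0.634 0.257 0.008] [0.626 0.252 0.051]
vise [ 0.321 -0.113  0.129]
vise [ 0.312 -0.082  0.026]
vise [ 0.284 -0.165  0.149]
vise [ 0.369 -0.113  0.107]
```

View pics/crop0.png

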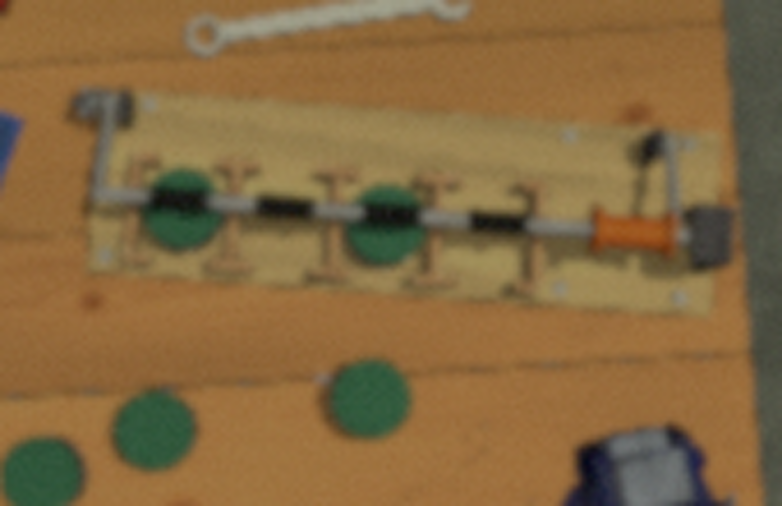

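The crop shows the rack corners at FL (90,270), FR (713,313) and BR (718,130). The bar's left end is at (105,194), the sleeve spans (593–675, 231) and the keeper is at (710,237). I'll fit the rack pose to these points.

```bash
cat >> h.py <<'E'
RACK=None
def rw(p,rk):  # rack->world
    x,y,t=rk; p=np.atleast_2d(p); c,s=np.cos(t),np.sin(t)
    return np.c_[x+c*p[:,0]-s*p[:,1], y+s*p[:,0]+c*p[:,1], p[:,2]]
def proj(c,P,T=None):
    A=np.array(c["attitude"]) if T is None else None
    Rm=R.from_quat(A).as_matrix() if T is None else T[:3,:3]; p=np.array(c["position"]) if T is None else T[:3,3]
    q=(P-p)@Rm; K=np.array(c["intrinsics"])
    return np.c_[K[0,2]+K[0,0]*q[:,0]/-q[:,2], K[1,2]+K[1,1]*q[:,1]/q[:,2]]
def rows(xyz,yaw,s=None):
    """tool-frame shift and turn from present pose to world TCP xyz with tool y along world angle yaw (mod pi)"""
    s=s or arm.read_state(); Rm=R.from_quat(s["orientation"]).as_matrix()
    d=Rm.T@(np.array(xyz)-s["tool_pos"]); cur=np.arctan2(Rm[1,1],Rm[0,1])
    t=-(yaw-cur); t=(t+np.pi/2)%np.pi-np.pi/2
    return d.round(4), round(t,3), "q5",s["q"][5].round(2)
E
python3 - <<'E'
from h import *
from scipy.optimize import least_squares
c=np.load("pics/top0.npy",allow_pickle=True).item()
m=np.array([[-.046,.176,.008],[-.046,-.276,.008],[.088,-.276,.008],[0,.163,.078],[0,-.2,.078],[.004,-.252,.095]])
px=np.array([[90,270],[713,313],[718,130],[100,194],[634,231],[710,237]])/4.6+[200,130]
f=lambda r:(proj(c,rw(m,r))-px).ravel()
r=least_squares(f,[.53,.09,-.08]);print(r.x.round(4),(r.fun.reshape(-1,2)*2).round(1),"mm-ish")
P=cloud(c)
# tin lids in rack: points z .048-.058 near row
for n in("top","side"):
    c=np.load(f"pics/{n}0.npy",allow_pickle=True).item();P=cloud(c);hsv=cv2.cvtColor(c["color"],cv2.COLOR_BGR2HSV);g=cv2.inRange(hsv,(55,70,25),(95,255,255))>0
    for k in(.108,-.036):
        w=rw([0,k,.054],r.x)[0]; q=P[g&(np.hypot(P[...,0]-w[0],P[...,1]-w[1])<.045)]
        print(n,w.round(3),(q.min(0)[:2]/2+q.max(0)[:2]/2).round(3),len(q))
for k in(.108,.036,-.036,-.108): print(rw([0,k,.008],r.x).round(4))
R_=r.x; print("grip",rw([0,-.2,.078],R_).round(4))
# mat
c=np.load("pics/top0.npy",allow_pickle=True).item();hsv=cv2.cvtColor(c["color"],cv2.COLOR_BGR2HSV);b=cv2.inRange(hsv,(105,90,60),(125,255,255));b[:140]=0;b[205:]=0;b[:,210:]=0
n,(_),_=0,0,0
rr=cv2.minAreaRect(cv2.findNonZero(b));print([world(c,u,0).round(3) for u in cv2.boxPoints(rr)])
w=rw([0,-.2,.059],R_)[0]; print(rows([w[0],w[1],.2],R_[2]))
E
```

```text
[ 0.5378  0.0871 -0.0889] [[-1.8 -0.4]
 [-0.2  0.6]
 [ 1.9  0.2]
 [-0.8  0.7]
 [-1.1  1.4]
 [ 2.  -2.4]] mm-ish
top [0.547 0.195 0.054] [0.545 0.195] 137
top [0.535 0.051 0.054] [0.533 0.054] 143
side [0.547 0.195 0.054] [0.549 0.203] 189
side [0.535 0.051 0.054] [0.535 0.06 ] 137
[[0.5474 0.1947 0.008 ]]
[[0.541 0.123 0.008]]
[[0.5346 0.0512 0.008 ]]
[[ 0.5283 -0.0205  0.008 ]]
grip [[ 0.5201 -0.1121  0.078 ]]
[array([0.641, 0.854, 0.   ]), array([0.652, 0.32 , 0.   ]), array([0.479, 0.315, 0.   ]), array([0.469, 0.843, 0.   ])]
(array([-0.5209, -0.4654,  0.031 ]), np.float64(1.241), 'q5', np.float64(-0.21))
```

>>> send_rows(
  commands=[
    [[-0.521, -0.465, 0, 1.241, 0.0854], [-0.521, -0.465, 0, 1.241, 0.0854], [-0.521, -0.465, 0, 1.241, 0.0854], [-0.521, -0.465, 0, 1.241, 0.0854], [-0.521, -0.465, 0, 1.241, 0.0854], [-0.521, -0.465, 0, 1.241, 0.0854], [-0.521, -0.465, 0, 1.241, 0.0854], [-0.521, -0.465, 0, 1.241, 0.0854], [-0.521, -0.465, 0, 1.241, 0.0854], [-0.521, -0.465, 0, 1.241, 0.0854], [-0.521, -0.465, 0, 1.241, 0.0854], [-0.521, -0.465, 0, 1.241, 0.0854], [-0.521, -0.465, 0, 1.241, 0.0854], [-0.521, -0.465, 0, 1.241, 0.0854], [-0.521, -0.465, 0, 1.241, 0.0854], [-0.521, -0.465, 0, 1.241, 0.0854], [-0.521, -0.465, 0, 1.241, 0.0854], [-0.521, -0.465, 0, 1.241, 0.0854], [-0.521, -0.465, 0, 1.241, 0.0854], [-0.521, -0.465, 0, 1.241, 0.0854]],
  ],
)

```text
clock: 1.77
tool_pos: [0.52, -0.1107, 0.2306]
orientation: [0.738, 0.675, -0.0, -0.001]
force: [-0.3, 0.3, 0.1]
grip_width: 0.997
finger_force: 0.0
```

```bash
cat > wr.py <<'E'
from h import *
import sys
s=arm.read_state();c=arm.capture("wrist");c["T"]=wristT(s,c);n=sys.argv[1]
np.save(f"pics/{n}.npy",c,allow_pickle=True);cv2.imwrite(f"pics/{n}.png",cv2.resize(c["color"],None,fx=1.5,fy=1.5))
print("mount",np.array(c["mount"]).round(3).tolist(),s["tool_pos"].round(4),s["q"].round(2))
E
python3 wr.py w1; python3 -c "
from h import *
print(rows([.5201,-.1121,.2],-.0889))"
```

```text
mount [[0.001, 0.947, 0.321, 0.082], [1.0, -0.001, 0.0, 0.0], [0.0, 0.321, -0.947, -0.143], [0.0, 0.0, 0.0, 1.0]] [ 0.52   -0.1107  0.2306] [-0.43  0.09  1.71  0.    1.34 -0.34]
(array([-0.0019,  0.0003,  0.0308]), np.float64(0.001), 'q5', np.float64(-0.34))
```

View pics/w1.png

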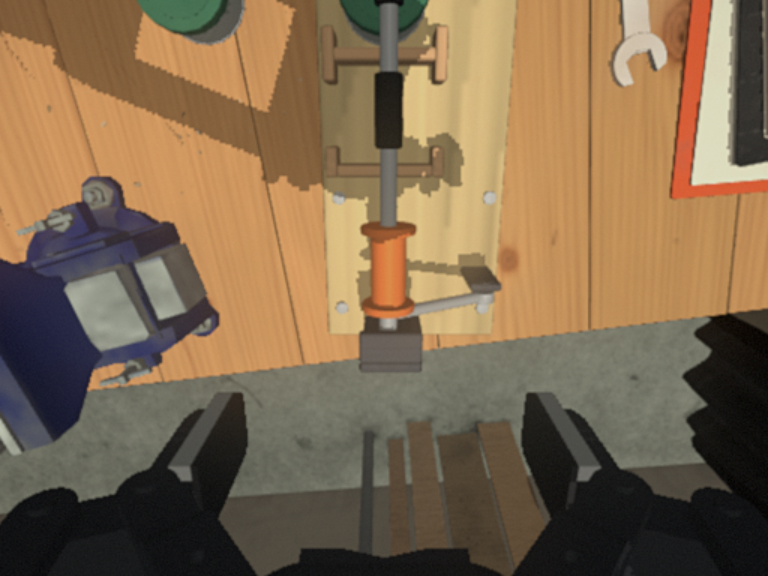

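The wrist view shows the sleeve between its flanges at (388,229) and (388,309), the keeper at (391,345), and the rack corners at (330,333) and (491,333).

Run:
```python
from h import *
from scipy.optimize import least_squares
c=np.load("pics/w1.npy",allow_pickle=True).item();T=c["T"]
f1,f2=[world(c,np.array(u)/1.5,.081,T) for u in((388,231),(388,307))];print(f1,f2,(f1+f2)/2,np.hypot(*(f1-f2)[:2]))
print("corner",[world(c,np.array(u)/1.5,.008,T).round(4) for u in((330,333),(491,333))], rw([[-.046,-.276,.008],[.088,-.276,.008]],[.5378,.0871,-.0889]).round(4))
print("depth sleeve",world(c,np.array((388,268))/1.5,None,T), "bar",world(c,np.array((388,200))/1.5,None,T),world(c,np.array((388,20))/1.5,.081,T),rw([[0,-.2,.08],[0,-.036,.08]],[.5378,.0871,-.0889]).round(4))
```

```text
[ 0.52481945 -0.085068    0.081     ] [ 0.5206025  -0.13412731  0.081     ] [ 0.52271097 -0.10959766  0.081     ] 0.04924021724125643
corner [array([ 0.4696, -0.1788,  0.008 ]), array([ 0.6007, -0.1903,  0.008 ])] [[ 0.4675 -0.1837  0.008 ]
 [ 0.6009 -0.1956  0.008 ]]
depth sleeve [ 0.52302637 -0.10507347  0.0929115 ] bar [ 0.52645424 -0.06553542  0.08815646] [0.53456061 0.02825908 0.081     ] [[ 0.52   -0.1121  0.08  ]
 [ 0.5346  0.0512  0.08  ]]
```

>>> send_rows(
  commands=[
    [[0.001, 0.0025, 0.035, 0, 0.07], [0.001, 0.0025, 0.07, 0, 0.07], [0.001, 0.0025, 0.1, 0, 0.07], [0.001, 0.0025, 0.13, 0, 0.07], [0.001, 0.0025, 0.155, 0, 0.07], [0.001, 0.0025, 0.168, 0, 0.07], [0.001, 0.0025, 0.168, 0, 0.07], [0.001, 0.0025, 0.168, 0, 0.05], [0.001, 0.0025, 0.168, 0, 0.03], [0.001, 0.0025, 0.168, 0, 0.01], [0.001, 0.0025, 0.168, 0, 0.01], [0.001, 0.0025, 0.168, 0, 0.01], [0.001, 0.0025, 0.168, 0, 0.01]],
  ],
  squeeze=60,
)

```text
clock: 2.9
tool_pos: [0.522, -0.1105, 0.0646]
orientation: [0.738, 0.675, -0.001, -0.001]
force: [-8.8, 0.8, 10.4]
grip_width: 0.233
finger_force: 58.3
```

>>> send_rows(
  commands=[
    [[0, 0, 0.003, 0, 0.01], [0, 0, 0.004, 0, 0.01], [0.004, 0, 0.004, 0, 0.01], [0.008, 0, 0.004, 0, 0.01], [0.012, 0, 0.004, 0, 0.01], [0.016, 0, 0.004, 0, 0.01], [0.02, 0, 0.004, 0, 0.01], [0.023, 0, 0.004, 0, 0.01], [0.025, 0, 0.004, 0, 0.01], [0.025, 0, 0.004, 0, 0.01]],
  ],
)

```text
clock: 3.73
tool_pos: [0.5224, -0.0891, 0.0607]
orientation: [0.737, 0.676, -0.005, -0.0]
force: [-20.4, -15.5, 14.9]
grip_width: 0.237
finger_force: 59.6
```

>>> send_rows(
  commands=[
    [[-0.003, 0, 0, 0, 0.01], [-0.003, 0.0057, -0.009, 0, 0.01], [-0.003, 0.0129, -0.018, 0, 0.01], [-0.003, 0.0213, -0.026, 0, 0.01], [-0.003, 0.0309, -0.033, 0, 0.01], [-0.003, 0.0413, -0.038, 0, 0.01], [-0.003, 0.0523, -0.0415, 0, 0.01], [-0.003, 0.0638, -0.043, 0, 0.01], [-0.003, 0.0754, -0.043, 0, 0.01], [-0.003, 0.0869, -0.0415, 0, 0.01], [-0.003, 0.098, -0.038, 0, 0.01], [-0.003, 0.1084, -0.033, 0, 0.01], [-0.003, 0.118, -0.0267, 0, 0.01], [-0.003, 0.1266, -0.0188, 0, 0.01], [-0.003, 0.1338, -0.0098, 0, 0.01], [-0.003, 0.138, -0.003, 0, 0.01], [-0.003, 0.1405, 0.002, 0, 0.01], [-0.003, 0.1405, 0.002, 0, 0.01]],
  ],
  squeeze=30,
)

```text
clock: 5.23
tool_pos: [0.6641, -0.1015, 0.0563]
orientation: [0.738, 0.675, -0.001, -0.001]
force: [-5.0, -2.1, -4.0]
grip_width: 0.237
finger_force: 54.5
```

Run:
```python
from h import *
c=arm.capture("side");cv2.imwrite("pics/side1.png",cv2.resize(c["color"][100:300,100:400],None,fx=2.5,fy=2.5));print(arm.read_state()["q"])
```

```text
[-3.27489797e-01  5.77691188e-01  1.45377717e+00 -1.01195470e-03
  1.11251483e+00 -2.37843475e-01]
```

View pics/side1.png

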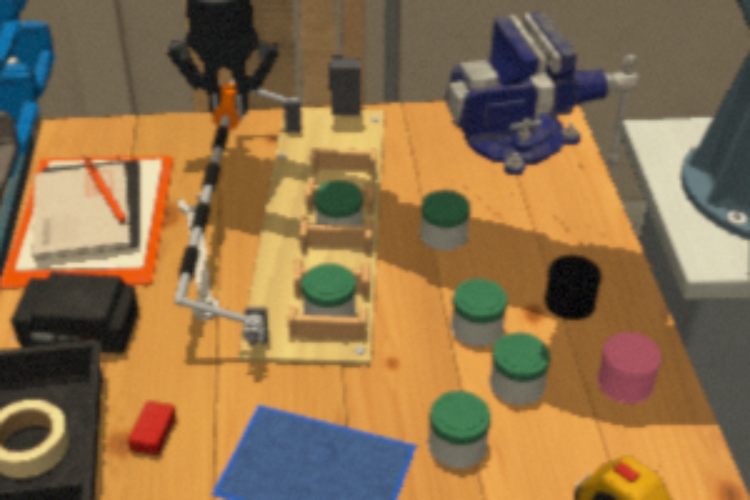

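The bail is fully open with its crossbar behind the rack. Pockets 1 and 3 are empty. I'll release, lift and go above the spare nearest pocket 3.

>>> send_rows(
  commands=[
    [[0, 0, 0, 0, 0.05], [0, 0, 0, 0, 0.07], [0, 0, 0, 0, 0.07], [0, 0, -0.03, 0, 0.07], [0, 0, -0.07, 0, 0.07], [0, 0, -0.11, 0, 0.07], [0, 0, -0.14, 0, 0.07], [0.02, -0.035, -0.14, 0, 0.08], [0.04, -0.07, -0.14, 0, 0.08], [0.06, -0.105, -0.14, 0, 0.085], [0.08, -0.14, -0.14, 0, 0.085], [0.1, -0.175, -0.14, 0, 0.085], [0.12, -0.21, -0.14, 0, 0.085], [0.14, -0.245, -0.14, 0, 0.085], [0.146, -0.265, -0.14, 0, 0.085], [0.146, -0.265, -0.14, 0, 0.085], [0.146, -0.265, -0.14, 0, 0.085], [0.146, -0.265, -0.14, 0, 0.085]],
  ],
)

```text
clock: 6.78
tool_pos: [0.4155, 0.0676, 0.1983]
orientation: [0.738, 0.675, 0.001, 0.001]
force: [0.3, -0.1, -0.4]
grip_width: 0.995
finger_force: 0.0
```

```bash
cat > lids.py <<'E'
from h import *
s=arm.read_state();c=arm.capture("wrist");T=wristT(s,c);hsv=cv2.cvtColor(c["color"],cv2.COLOR_BGR2HSV)
t=arm.capture("top")
for n,c,T in(("wrist",c,T),("top",t,None)):
    hsv=cv2.cvtColor(c["color"],cv2.COLOR_BGR2HSV);m=cv2.inRange(hsv,(55,80,25),(95,255,255));P=cloud(c,T)
    k,l,st,ce=cv2.connectedComponentsWithStats(m)
    for i in range(1,k):
        if st[i,4]<60: continue
        q=P[l==i]; z=np.median(q[:,2]); 
        if z>.08 or z<.02: continue
        top=q[q[:,2]>z-.004]
        h=cv2.minEnclosingCircle(top[:,:2].astype(np.float32)); 
        print(n,(ce[i]*1.5).round(),st[i].tolist(),"z",z.round(3),"centre",np.round(h[0],4),"r",round(h[1],4),"plane-centroid",world(c,ce[i],z,T)[:2].round(4))
print(s["tool_pos"],s["force"].round(1),s["grip_width"])
E
python3 lids.py
```

```text
wrist [318.  25.] [178, 0, 68, 40, 2143] z 0.045 centre [0.3949 0.186 ] r 0.0458 plane-centroid [0.393  0.2081]
wrist [591.  27.] [369, 0, 64, 46, 1911] z 0.053 centre [0.4939 0.1763] r 0.0762 plane-centroid [0.5374 0.193 ]
wrist [589. 280.] [367, 159, 46, 51, 1289] z 0.053 centre [0.4888 0.0941] r 0.0866 plane-centroid [0.5429 0.0521]
top [359. 263.] [231, 168, 17, 15, 187] z 0.053 centre [0.5459 0.1959] r 0.0256 plane-centroid [0.5461 0.1957]
top [425. 268.] [276, 171, 16, 17, 201] z 0.054 centre [0.4862 0.0831] r 0.0803 plane-centroid [0.5324 0.0541]
top [279. 318.] [178, 205, 16, 15, 191] z 0.046 centre [0.427  0.2598] r 0.1332 plane-centroid [0.4311 0.3674]
top [350. 335.] [226, 216, 15, 15, 181] z 0.045 centre [0.4019 0.1833] r 0.059 plane-centroid [0.3937 0.2173]
top [313. 350.] [201, 226, 16, 15, 188] z 0.046 centre [0.3884 0.2231] r 0.101 plane-centroid [0.3633 0.2952]
[0.41551433 0.06760907 0.19833469] [ 0.3 -0.1 -0.4] 0.9945461976667063
```

```bash
python3 wr.py w2; python3 -c "
from h import *
c=np.load('pics/w2.npy',allow_pickle=True).item();print(proj(c,np.array([[.413,.0675,.046]]),c['T'])*1.5)"
```

```text
mount [[0.001, 0.947, 0.321, 0.082], [1.0, -0.001, 0.0, 0.0], [0.0, 0.321, -0.947, -0.143], [0.0, 0.0, 0.0, 1.0]] [0.4155 0.0673 0.1978] [-0.12 -0.15  2.01  0.    1.28 -0.03]
[[379.20725631 270.95190589]]
```

View pics/w2.png

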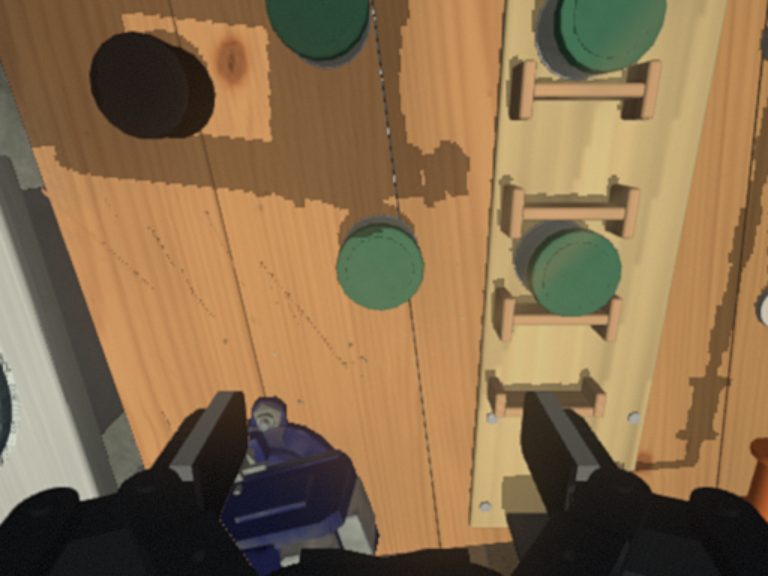

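The tin lies at (380,265), 6 px from the prediction. The divider walls are centred at (586,89), (570,211), (559,315) and (548,401).

Run:
```python
from h import *
c=np.load('pics/w2.npy',allow_pickle=True).item();T=c["T"];W=lambda u,z:world(c,np.array(u)/1.5,z,T)
print("D",W((380,265),.046),W((380,265),None)); print("tin2",W((576,272),.054))
for u,k in(((586,89),.072),((570,211),0),((559,315),-.072),((548,401),-.144)):
    print(W(u,.036).round(4),rw([0,k,.036],[.539,.0895,-.087]).round(4))
print(rows([*W((380,265),.046)[:2],.018],-.087))
```

```text
D [0.41385217 0.07131782 0.046     ] [0.41385139 0.07131112 0.04597474]
tin2 [0.53366278 0.05829458 0.054     ]
[0.5422 0.163  0.036 ] [[0.5453 0.1612 0.036 ]]
[0.5354 0.0929 0.036 ] [[0.539  0.0895 0.036 ]]
[0.5304 0.0233 0.036 ] [[0.5327 0.0178 0.036 ]]
[ 0.5243 -0.0423  0.036 ] [[ 0.5265 -0.054   0.036 ]]
(array([ 0.0039, -0.0019,  0.1796]), np.float64(-0.003), 'q5', np.float64(-0.03))
```

```bash
cat > fit.py <<'E'
from h import *
import sys
def hist(c,T,rk=(.539,.0895,-.087)):
    P=cloud(c,T).reshape(-1,3);P=P[(abs(P[:,2]-.036)<.0025)]
    cs,sn=np.cos(rk[2]),np.sin(rk[2]);d=P[:,:2]-rk[:2];x=d[:,0]*cs+d[:,1]*sn;y=-d[:,0]*sn+d[:,1]*cs
    for k in(.144,.072,0,-.072,-.144):
        a=(abs(x)<.03)&(abs(y-k)<.02)
        b=(abs(y-k)<.02)
        if a.sum()>20: print(k,a.sum(),"dy mm",(1e3*(np.percentile(y[a],[2,50,98])-k)).round(1),"x ext",(1e3*np.percentile(x[b&(abs(x)<.05)],[1,99])).round(1))
if __name__=="__main__":
    c=np.load(f'pics/{sys.argv[1]}.npy',allow_pickle=True).item(); hist(c,c.get("T"))
E
python3 fit.py w2; python3 fit.py w1; python3 fit.py top0
```

```text
0.072 641 dy mm [-2.1  1.9 16.3] x ext [-41.2  37.6]
0 507 dy mm [-15.    1.6   5.3] x ext [-41.3  37.4]
-0.072 343 dy mm [-1.   2.5  5.9] x ext [-41.5  37.5]
-0.144 108 dy mm [-0.5  3.2  6.1] x ext [-41.7  37.2]
-0.072 433 dy mm [-1.9  1.6 13.2] x ext [-41.4  37.8]
-0.144 326 dy mm [-2.  2.  5.] x ext [-41.   37.7]
0.144 30 dy mm [-5.5 -2.1  1.8] x ext [-41.4  37.6]
0.072 22 dy mm [-5.3 -3.2  1.7] x ext [-40.6  37.6]
0 26 dy mm [-4.9 -1.3  5.7] x ext [-41.4  37.4]
-0.072 29 dy mm [-4.9 -1.2  2.5] x ext [-42.   36.4]
```

>>> send_rows(
  commands=[
    [[0.004, -0.002, 0.035, 0, 0.0854], [0.004, -0.002, 0.07, 0, 0.0854], [0.004, -0.002, 0.105, 0, 0.0854], [0.004, -0.002, 0.14, 0, 0.0854], [0.004, -0.002, 0.165, 0, 0.0854], [0.004, -0.002, 0.18, 0, 0.0854], [0.004, -0.002, 0.18, 0, 0.0854], [0.004, -0.002, 0.18, 0, 0.04], [0.004, -0.002, 0.18, 0, 0.04], [0.004, -0.002, 0.18, 0, 0.04], [0.004, -0.002, 0.18, 0, 0.04], [0.004, -0.002, 0.18, 0, 0.04], [0.004, -0.002, 0.15, 0, 0.04], [0.004, -0.002, 0.115, 0, 0.04], [0.004, -0.002, 0.08, 0, 0.04], [0.004, -0.002, 0.08, 0, 0.04]],
  ],
  squeeze=50,
)

```text
clock: 8.27
tool_pos: [0.4172, 0.0717, 0.1239]
orientation: [0.738, 0.675, 0.004, 0.005]
force: [2.6, -0.5, -1.3]
grip_width: 0.637
finger_force: 54.6
```

>>> send_rows(
  commands=[
    [[-0.02, 0.03, 0, 0, 0.04], [-0.04, 0.06, 0, 0, 0.04], [-0.06, 0.09, 0, 0, 0.04], [-0.077, 0.121, 0, 0, 0.04], [-0.077, 0.121, 0, 0, 0.04], [-0.077, 0.121, 0, 0, 0.04], [-0.077, 0.121, 0, 0, 0.04], [-0.077, 0.121, 0, 0, 0.04]],
  ],
)

```text
clock: 8.93
tool_pos: [0.5249, -0.0146, 0.1167]
orientation: [0.738, 0.675, -0.0, -0.001]
force: [0.7, -0.7, -1.7]
grip_width: 0.639
finger_force: 54.4
```

```bash
python3 wr.py w3; python3 fit.py w3
python3 - <<'E'
from h import *
RK=[.5374,.0915,-.087]
w=rw([0,-.108,.026],RK)[0];print(w,rows(w,RK[2]),arm.read_state()["grip_width"])
c=np.load('pics/w3.npy',allow_pickle=True).item();P=cloud(c,c["T"])
q=P[(abs(P[...,2]-.15)<.012)&(np.hypot(P[...,0]-w[0],P[...,1]-w[1])<.045)]
hs=cv2.cvtColor(c["color"],cv2.COLOR_BGR2HSV);g=cv2.inRange(hs,(55,60,20),(95,255,255))>0
q=P[g&(np.hypot(P[...,0]-w[0],P[...,1]-w[1])<.045)&(P[...,2]>.1)];print(np.percentile(q,[1,50,99],axis=0).round(4))
E
```

```text
mount [[0.001, 0.947, 0.321, 0.082], [1.0, -0.001, 0.0, 0.0], [0.0, 0.321, -0.947, -0.143], [0.0, 0.0, 0.0, 1.0]] [ 0.5249 -0.0146  0.1167] [-0.25  0.21  1.83  0.    1.11 -0.17]
0 1130 dy mm [-2.1  1.4  4.9] x ext [-40.9  38. ]
-0.072 851 dy mm [-2.   1.8  5.3] x ext [-41.   37.9]
[ 0.52801585 -0.01609153  0.026     ] (array([-0.0013,  0.0032,  0.0909]), np.float64(-0.001), 'q5', np.float64(-0.17)) 0.6376375432338619
[[ 0.4996 -0.0428  0.1413]
 [ 0.5253 -0.0153  0.143 ]
 [ 0.5506  0.0083  0.1445]]
```

View pics/w3.png

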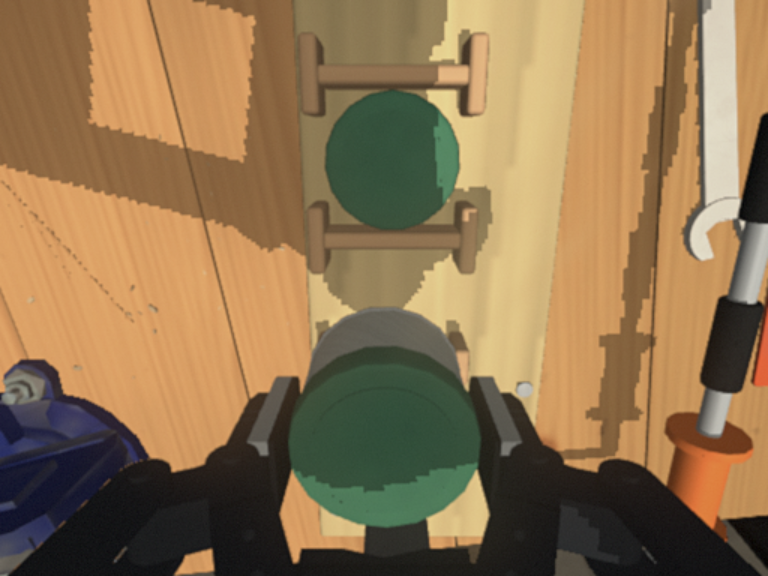

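The tin is held level over pocket 3, with walls visible on both sides. I'll lower it 88 mm with a 3 mm forward correction.

>>> send_rows(
  commands=[
    [[-0.001, 0.003, 0.0, 0, 0.04], [-0.001, 0.003, 0.025, 0, 0.04], [-0.001, 0.003, 0.045, 0, 0.04], [-0.001, 0.003, 0.06, 0, 0.04], [-0.001, 0.003, 0.07, 0, 0.04], [-0.001, 0.003, 0.08, 0, 0.04], [-0.001, 0.003, 0.087, 0, 0.04], [-0.001, 0.003, 0.088, 0, 0.04], [-0.001, 0.003, 0.088, 0, 0.04]],
  ],
)

```text
clock: 9.73
tool_pos: [0.5292, -0.0167, 0.0293]
orientation: [0.738, 0.675, -0.0, -0.0]
force: [0.2, -0.0, -0.8]
grip_width: 0.636
finger_force: 54.5
```

>>> send_rows(
  commands=[
    [[0, 0, 0, 0, 0.07], [0, 0, 0, 0, 0.075], [0, 0, 0, 0, 0.075], [0, 0, -0.03, 0, 0.075], [0, 0, -0.07, 0, 0.075], [0, 0, -0.11, 0, 0.075], [0, 0, -0.15, 0, 0.08], [0.03, -0.02, -0.17, 0, 0.085], [0.06, -0.04, -0.17, 0, 0.085], [0.09, -0.06, -0.17, 0, 0.085], [0.12, -0.08, -0.17, 0, 0.085], [0.15, -0.1, -0.17, 0, 0.085], [0.18, -0.12, -0.17, 0, 0.085], [0.21, -0.145, -0.17, 0, 0.085], [0.223, -0.1535, -0.17, 0, 0.085], [0.223, -0.1535, -0.17, 0, 0.085], [0.223, -0.1535, -0.17, 0, 0.085], [0.223, -0.1535, -0.17, 0, 0.085]],
  ],
)

```text
clock: 11.23
tool_pos: [0.3968, 0.2185, 0.1998]
orientation: [0.738, 0.675, 0.0, 0.001]
force: [0.9, 0.1, -0.3]
grip_width: 0.996
finger_force: 0.0
```

```bash
cat > lids.py <<'E'
from h import *
from collections import Counter
s=arm.read_state();c=arm.capture("wrist");w=wristT(s,c);t=arm.capture("top");print(s["tool_pos"].round(4))
for n,c,T in(("wrist",c,w),("top",t,None)):
    hsv=cv2.cvtColor(c["color"],cv2.COLOR_BGR2HSV);m=cv2.morphologyEx(cv2.inRange(hsv,(55,55,20),(95,255,255)),cv2.MORPH_OPEN,np.ones((3,3)));P=cloud(c,T)
    k,l,st,ce=cv2.connectedComponentsWithStats(m)
    for i in range(1,k):
        q=P[l==i]; z=np.median(q[:,2])
        if st[i,4]<60 or not .03<z<.07: continue
        q=q[abs(q[:,2]-z)<.003]; lo,hi=np.percentile(q[:,:2],[1,99],axis=0)
        print(n,st[i,:4].tolist(),"z",z.round(3),"centre",((lo+hi)/2).round(4),"size",(hi-lo).round(3))
E
python3 lids.py
```

```text
[0.3968 0.2185 0.1998]
wrist [248, 0, 66, 33] z 0.045 centre [0.4299 0.3564] size [0.049 0.022]
wrist [188, 62, 53, 60] z 0.045 centre [0.3692 0.3011] size [0.04  0.048]
wrist [224, 151, 57, 54] z 0.045 centre [0.3935 0.2194] size [0.051 0.048]
wrist [388, 159, 59, 57] z 0.053 centre [0.5475 0.1994] size [0.051 0.052]
wrist [401, 293, 20, 22] z 0.053 centre [0.5501 0.07  ] size [0.021 0.026]
top [232, 168, 16, 15] z 0.053 centre [0.5464 0.1945] size [0.045 0.048]
top [276, 171, 16, 16] z 0.053 centre [0.5328 0.0541] size [0.048 0.048]
top [299, 173, 16, 15] z 0.053 centre [ 0.5268 -0.0193] size [0.045 0.048]
top [179, 205, 15, 7] z 0.046 centre [0.4456 0.3668] size [0.016 0.041]
```

>>> send_rows(
  commands=[
    [[0.001, -0.0034, 0.035, 0, 0.0854], [0.001, -0.0034, 0.07, 0, 0.0854], [0.001, -0.0034, 0.105, 0, 0.0854], [0.001, -0.0034, 0.14, 0, 0.0854], [0.001, -0.0034, 0.165, 0, 0.0854], [0.001, -0.0034, 0.182, 0, 0.0854], [0.001, -0.0034, 0.182, 0, 0.0854], [0.001, -0.0034, 0.182, 0, 0.04], [0.001, -0.0034, 0.182, 0, 0.04], [0.001, -0.0034, 0.182, 0, 0.04], [0.001, -0.0034, 0.182, 0, 0.04], [0.001, -0.0034, 0.182, 0, 0.04], [0.001, -0.0034, 0.15, 0, 0.04], [0.001, -0.0034, 0.115, 0, 0.04], [0.001, -0.0034, 0.08, 0, 0.04], [-0.02, 0.035, 0.08, 0, 0.04], [-0.04, 0.072, 0.08, 0, 0.04], [-0.06, 0.11, 0.08, 0, 0.04], [-0.078, 0.151, 0.08, 0, 0.04], [-0.078, 0.151, 0.08, 0, 0.04]],
  ],
  squeeze=50,
)

```text
clock: 13.0
tool_pos: [0.5455, 0.1242, 0.121]
orientation: [0.739, 0.674, 0.002, 0.003]
force: [0.3, -0.4, -0.1]
grip_width: 0.638
finger_force: 54.6
```

>>> send_rows(
  commands=[
    [[0, 0, 0, 0, 0.04], [0, 0, 0, 0, 0.04], [0, 0, 0, 0, 0.04]],
  ],
)

```text
clock: 13.25
tool_pos: [0.538, 0.1286, 0.119]
orientation: [0.738, 0.675, -0.001, -0.001]
force: [-0.2, 0.1, -1.8]
grip_width: 0.645
finger_force: 37.7
```

```bash
cat > held.py <<'E'
from h import *
import fit,sys
RK=[.5374,.0915,-.087]; w=rw([0,float(sys.argv[1]),.028],RK)[0]
s=arm.read_state();c=arm.capture("wrist");T=wristT(s,c);fit.hist(c,T,RK)
print(s["tool_pos"].round(4),w.round(4),rows(w,RK[2],s),s["grip_width"],s["finger_force"]);P=cloud(c,T);p=s["tool_pos"]
g=cv2.inRange(cv2.cvtColor(c["color"],cv2.COLOR_BGR2HSV),(55,55,20),(95,255,255))>0
q=P[g&(np.hypot(P[...,0]-p[0],P[...,1]-p[1])<.045)&(P[...,2]>p[2])];print(np.percentile(q,[1,50,99],axis=0).round(4))
E
python3 held.py .036
```

```text
0.144 1127 dy mm [-3.9 -0.5  3.2] x ext [-38.7  39.8]
0.072 816 dy mm [-3.9 -0.   3.4] x ext [-38.9  40. ]
-0.072 32 dy mm [-20.  -18.8 -16.2] x ext [-38.9  40. ]
[0.538  0.1286 0.119 ] [0.5405 0.1274 0.028 ] (array([-0.001 ,  0.0028,  0.0909]), np.float64(-0.001), 'q5', np.float64(0.11)) 0.6449077045472074 37.70928382873535
[[0.5129 0.103  0.1435]
 [0.5387 0.1307 0.1452]
 [0.5639 0.1543 0.147 ]]
```

>>> send_rows(
  commands=[
    [[-0.001, 0.003, 0, 0, 0.04], [-0.001, 0.003, 0, 0, 0.04], [-0.001, 0.003, 0, 0, 0.04], [-0.001, 0.003, 0, 0, 0.04], [-0.001, 0.003, 0, 0, 0.04]],
  ],
  squeeze=60,
)

```text
clock: 13.72
tool_pos: [0.5423, 0.1269, 0.1193]
orientation: [0.738, 0.675, -0.0, -0.0]
force: [0.3, 0.1, -2.3]
grip_width: 0.636
finger_force: 65.1
```

```bash
python3 held.py .036
```

```text
0.144 1102 dy mm [-4.  -0.6  3. ] x ext [-38.7  39.9]
0.072 844 dy mm [-3.8 -0.   3.5] x ext [-38.9  39.9]
[0.5423 0.1269 0.1193] [0.5405 0.1274 0.028 ] (array([ 0.0003, -0.0018,  0.0913]), np.float64(-0.002), 'q5', np.float64(0.11)) 0.6362295404934789 65.05759477615356
[[0.5172 0.1013 0.1437]
 [0.5429 0.129  0.1454]
 [0.5681 0.1525 0.1471]]
```

>>> send_rows(
  commands=[
    [[0, -0.0015, 0.0, 0, 0.04], [0, -0.0015, 0.025, 0, 0.04], [0, -0.0015, 0.045, 0, 0.04], [0, -0.0015, 0.06, 0, 0.04], [0, -0.0015, 0.07, 0, 0.04], [0, -0.0015, 0.08, 0, 0.04], [0, -0.0015, 0.089, 0, 0.04], [0, -0.0015, 0.0905, 0, 0.04], [0, -0.0015, 0.0905, 0, 0.04]],
  ],
)

```text
clock: 14.52
tool_pos: [0.5408, 0.1268, 0.0284]
orientation: [0.738, 0.675, -0.0, -0.0]
force: [-0.4, 0.5, -1.3]
grip_width: 0.634
finger_force: 65.5
```

>>> send_rows(
  commands=[
    [[0, 0, 0, 0, 0.07], [0, 0, 0, 0, 0.075], [0, 0, 0, 0, 0.075], [0, 0, -0.03, 0, 0.075], [0, 0, -0.07, 0, 0.075], [0, 0, -0.11, 0, 0.075], [0, 0, -0.15, 0, 0.08], [0.03, -0.015, -0.17, 0, 0.085], [0.06, -0.03, -0.17, 0, 0.085], [0.09, -0.05, -0.17, 0, 0.085], [0.12, -0.07, -0.17, 0, 0.085], [0.15, -0.09, -0.17, 0, 0.085], [0.18, -0.1, -0.17, 0, 0.085], [0.21, -0.12, -0.17, 0, 0.085], [0.234, -0.13, -0.17, 0, 0.085], [0.234, -0.13, -0.17, 0, 0.085], [0.234, -0.13, -0.17, 0, 0.085], [0.234, -0.13, -0.17, 0, 0.085], [0.234, -0.13, -0.17, 0, 0.085]],
  ],
)

```text
clock: 16.1
tool_pos: [0.4329, 0.3705, 0.199]
orientation: [0.738, 0.675, 0.0, 0.0]
force: [-0.1, -0.2, -0.4]
grip_width: 0.996
finger_force: 0.0
```

```bash
python3 lids.py
python3 - <<'E'
from h import *
c=np.load("pics/top0.npy",allow_pickle=True).item()
print([world(c,np.array(u)/1.5,0).round(3)[:2].tolist() for u in((263,219),(306,234),(283,299),(238,284))])
E
python3 wr.py w4
```

```text
[0.4329 0.3705 0.199 ]
wrist [226, 151, 57, 54] z 0.045 centre [0.4313 0.372 ] size [0.05  0.049]
wrist [169, 228, 52, 47] z 0.045 centre [0.3634 0.2997] size [0.05 0.05]
wrist [350, 317, 15, 26] z 0.053 centre [0.5284 0.1923] size [0.015 0.034]
wrist [343, 360, 13, 17] z 0.052 centre [0.5198 0.1391] size [0.013 0.022]
top [232, 168, 16, 15] z 0.053 centre [0.5464 0.1944] size [0.045 0.048]
top [254, 170, 16, 15] z 0.053 centre [0.5389 0.1243] size [0.045 0.048]
top [276, 171, 16, 16] z 0.053 centre [0.5328 0.054 ] size [0.048 0.048]
top [299, 173, 16, 15] z 0.054 centre [ 0.5268 -0.0209] size [0.045 0.045]
top [178, 205, 17, 15] z 0.045 centre [0.4314 0.3667] size [0.044 0.05 ]
top [201, 226, 16, 15] z 0.045 centre [0.3636 0.2956] size [0.044 0.047]
[[0.654, 0.412], [0.618, 0.316], [0.474, 0.367], [0.509, 0.467]]
mount [[0.001, 0.947, 0.321, 0.082], [1.0, -0.001, 0.0, 0.0], [0.0, 0.321, -0.947, -0.143], [0.0, 0.0, 0.0, 1.0]] [0.4329 0.3703 0.1989] [ 0.5   0.2   1.65 -0.    1.29  0.59]
```

View pics/w4.png

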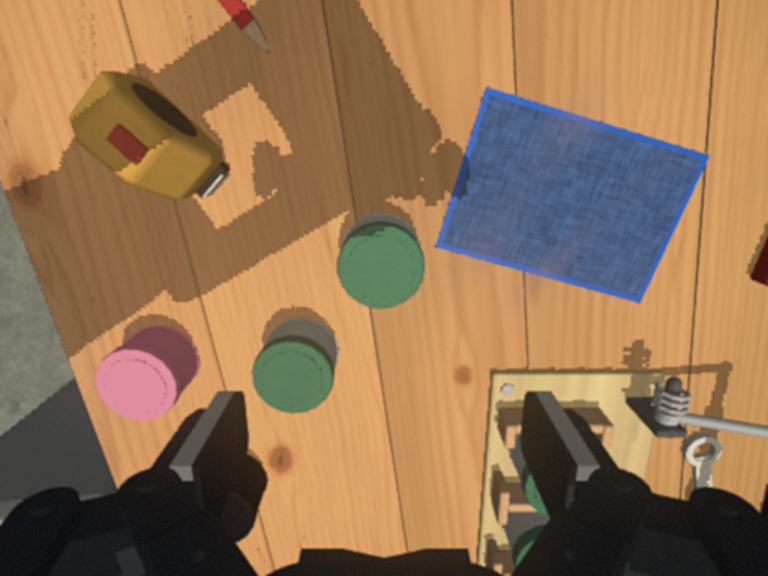

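The mat is at (572,195) and clear, with the last two spares at (381,264) and (293,373). I'll carry this tin to the far half of the mat.

>>> send_rows(
  commands=[
    [[0.0015, -0.0015, 0.035, 0, 0.0854], [0.0015, -0.0015, 0.07, 0, 0.0854], [0.0015, -0.0015, 0.105, 0, 0.0854], [0.0015, -0.0015, 0.14, 0, 0.0854], [0.0015, -0.0015, 0.165, 0, 0.0854], [0.0015, -0.0015, 0.181, 0, 0.0854], [0.0015, -0.0015, 0.181, 0, 0.0854], [0.0015, -0.0015, 0.181, 0, 0.04], [0.0015, -0.0015, 0.181, 0, 0.04], [0.0015, -0.0015, 0.181, 0, 0.04], [0.0015, -0.0015, 0.181, 0, 0.04], [0.0015, -0.0015, 0.181, 0, 0.04], [0.0015, -0.0015, 0.15, 0, 0.04], [0.0015, -0.0015, 0.11, 0, 0.04], [0.005, 0.035, 0.11, 0, 0.04], [0.01, 0.07, 0.11, 0, 0.04], [0.015, 0.105, 0.11, 0, 0.04], [0.02, 0.14, 0.11, 0, 0.04], [0.022, 0.178, 0.11, 0, 0.04], [0.022, 0.178, 0.11, 0, 0.04]],
  ],
  squeeze=50,
)

```text
clock: 17.92
tool_pos: [0.6181, 0.3757, 0.0888]
orientation: [0.739, 0.674, 0.002, 0.002]
force: [-1.7, -2.0, -2.2]
grip_width: 0.64
finger_force: 54.4
```

>>> send_rows(
  commands=[
    [[0, 0, 0, 0, 0.04], [0, 0, 0, 0, 0.04], [0, 0, 0, 0, 0.04], [0, 0, 0.03, 0, 0.04], [0, 0, 0.05, 0, 0.04], [0, 0, 0.065, 0, 0.04], [0, 0, 0.07, 0, 0.04], [0, 0, 0.07, 0, 0.04], [0, 0, 0.07, 0, 0.04]],
  ],
)

```text
clock: 18.67
tool_pos: [0.611, 0.3781, 0.0194]
orientation: [0.738, 0.675, 0.0, 0.0]
force: [0.1, -0.1, -2.0]
grip_width: 0.637
finger_force: 56.3
```

>>> send_rows(
  commands=[
    [[0, 0, 0, 0, 0.065], [0, 0, 0, 0, 0.07], [0, 0, 0, 0, 0.07], [0, 0, -0.03, 0, 0.07], [0, 0, -0.07, 0, 0.075], [0, 0, -0.11, 0, 0.075], [0, 0, -0.15, 0, 0.08], [-0.015, -0.035, -0.18, 0, 0.085], [-0.03, -0.07, -0.18, 0, 0.085], [-0.045, -0.105, -0.18, 0, 0.085], [-0.06, -0.14, -0.18, 0, 0.085], [-0.075, -0.175, -0.18, 0, 0.085], [-0.09, -0.21, -0.18, 0, 0.085], [-0.0995, -0.24, -0.18, 0, 0.085], [-0.0995, -0.24, -0.18, 0, 0.085], [-0.0995, -0.24, -0.18, 0, 0.085], [-0.0995, -0.24, -0.18, 0, 0.085], [-0.0995, -0.24, -0.18, 0, 0.085]],
  ],
)

```text
clock: 20.17
tool_pos: [0.365, 0.3001, 0.1994]
orientation: [0.738, 0.675, 0.001, 0.0]
force: [0.3, -0.5, 0.0]
grip_width: 0.999
finger_force: 0.0
```

```bash
python3 lids.py
```

```text
[0.365  0.3001 0.1994]
wrist [491, 44, 21, 58] z 0.044 centre [0.5892 0.3747] size [0.014 0.042]
wrist [226, 153, 56, 54] z 0.045 centre [0.3631 0.2995] size [0.05  0.049]
wrist [415, 237, 56, 49] z 0.053 centre [0.5474 0.1994] size [0.052 0.052]
wrist [408, 295, 48, 37] z 0.053 centre [0.5437 0.1345] size [0.046 0.04 ]
top [176, 149, 17, 17] z 0.045 centre [0.6075 0.3732] size [0.05  0.052]
top [232, 168, 16, 15] z 0.054 centre [0.5462 0.1944] size [0.045 0.048]
top [254, 170, 16, 15] z 0.053 centre [0.5389 0.1234] size [0.045 0.046]
top [276, 171, 16, 16] z 0.053 centre [0.5329 0.0539] size [0.048 0.048]
top [299, 173, 16, 15] z 0.053 centre [ 0.5269 -0.0202] size [0.045 0.046]
top [202, 226, 15, 16] z 0.046 centre [0.364  0.2906] size [0.044 0.038]
```

>>> send_rows(
  commands=[
    [[-0.0005, -0.002, 0.035, 0, 0.0854], [-0.0005, -0.002, 0.07, 0, 0.0854], [-0.0005, -0.002, 0.105, 0, 0.0854], [-0.0005, -0.002, 0.14, 0, 0.0854], [-0.0005, -0.002, 0.165, 0, 0.0854], [-0.0005, -0.002, 0.1815, 0, 0.0854], [-0.0005, -0.002, 0.1815, 0, 0.0854], [-0.0005, -0.002, 0.1815, 0, 0.04], [-0.0005, -0.002, 0.1815, 0, 0.04], [-0.0005, -0.002, 0.1815, 0, 0.04], [-0.0005, -0.002, 0.1815, 0, 0.04], [-0.0005, -0.002, 0.1815, 0, 0.04], [-0.0005, -0.002, 0.15, 0, 0.04], [-0.0005, -0.002, 0.11, 0, 0.04], [0.024, 0.026, 0.11, 0, 0.04], [0.049, 0.055, 0.11, 0, 0.04], [0.074, 0.084, 0.11, 0, 0.04], [0.099, 0.113, 0.11, 0, 0.04], [0.124, 0.143, 0.11, 0, 0.04], [0.124, 0.143, 0.11, 0, 0.04]],
  ],
  squeeze=50,
)

```text
clock: 21.93
tool_pos: [0.5225, 0.4134, 0.0885]
orientation: [0.738, 0.675, 0.003, 0.001]
force: [-1.2, -0.4, -2.4]
grip_width: 0.639
finger_force: 54.3
```

>>> send_rows(
  commands=[
    [[0, 0, 0, 0, 0.04], [0, 0, 0, 0, 0.04], [0, 0, 0, 0, 0.04], [0, 0, 0.03, 0, 0.04], [0, 0, 0.05, 0, 0.04], [0, 0, 0.065, 0, 0.04], [0, 0, 0.0705, 0, 0.04], [0, 0, 0.0705, 0, 0.04], [0, 0, 0.0705, 0, 0.04]],
  ],
)

```text
clock: 22.68
tool_pos: [0.517, 0.4105, 0.0192]
orientation: [0.738, 0.675, 0.0, 0.0]
force: [0.3, 0.2, -1.5]
grip_width: 0.639
finger_force: 55.3
```

>>> send_rows(
  commands=[
    [[0, 0, 0, 0, 0.065], [0, 0, 0, 0, 0.07], [0, 0, 0, 0, 0.07], [0, 0, -0.03, 0, 0.07], [0, 0, -0.07, 0, 0.07], [0, 0, -0.11, 0, 0.07], [0, 0, -0.15, 0, 0.07], [-0.03, 0.01, -0.18, 0, 0.07], [-0.495, 0.191, -0.18, 0, 0.07], [-0.495, 0.191, -0.18, 0, 0.07], [-0.495, 0.191, -0.18, 0, 0.07], [-0.495, 0.191, -0.18, 0, 0.07], [-0.495, 0.191, -0.18, 0, 0.07], [-0.495, 0.191, -0.18, 0, 0.07], [-0.495, 0.191, -0.18, 0, 0.07], [-0.495, 0.191, -0.18, 0, 0.07], [-0.495, 0.191, -0.18, 0, 0.07], [-0.495, 0.191, -0.18, 0, 0.07], [-0.495, 0.191, -0.18, 0, 0.07], [-0.495, 0.191, -0.18, 0, 0.07]],
  ],
)

```text
clock: 24.35
tool_pos: [0.6635, -0.1013, 0.1987]
orientation: [0.738, 0.675, 0.0, 0.0]
force: [1.6, -0.8, 0.9]
grip_width: 0.817
finger_force: 0.0
```

>>> send_rows(
  commands=[
    [[0, 0, 0, 0, 0.07], [0, 0, 0, 0, 0.07], [0, 0, 0, 0, 0.07], [0, 0, 0, 0, 0.07]],
  ],
)

```text
clock: 24.68
tool_pos: [0.6629, -0.0977, 0.1983]
orientation: [0.737, 0.675, 0.0, -0.0]
force: [0.5, -0.9, 0.4]
grip_width: 0.821
finger_force: 0.0
```

```bash
python3 wr.py w5; python3 lids.py
```

```text
mount [[0.001, 0.947, 0.321, 0.082], [1.0, -0.001, 0.0, 0.0], [0.0, 0.321, -0.947, -0.143], [0.0, 0.0, 0.0, 1.0]] [ 0.6629 -0.0977  0.1983] [-0.32  0.42  1.38  0.    1.35 -0.24]
[ 0.663  -0.0974  0.1984]
wrist [42, 0, 74, 50] z 0.053 centre [0.5355 0.046 ] size [0.052 0.034]
wrist [60, 69, 52, 42] z 0.053 centre [ 0.5275 -0.0032] size [0.034 0.032]
wrist [50, 105, 58, 30] z 0.053 centre [ 0.5149 -0.0274] size [0.043 0.025]
top [175, 149, 18, 17] z 0.044 centre [0.6088 0.3732] size [0.052 0.052]
top [232, 168, 16, 15] z 0.053 centre [0.5465 0.1944] size [0.045 0.048]
top [254, 170, 16, 15] z 0.053 centre [0.5389 0.1257] size [0.045 0.045]
top [276, 171, 16, 16] z 0.053 centre [0.5345 0.0542] size [0.045 0.048]
top [165, 177, 18, 18] z 0.044 centre [0.5154 0.4055] size [0.052 0.051]
top [298, 176, 16, 15] z 0.054 centre [ 0.5171 -0.0157] size [0.045 0.048]
```

View pics/w5.png

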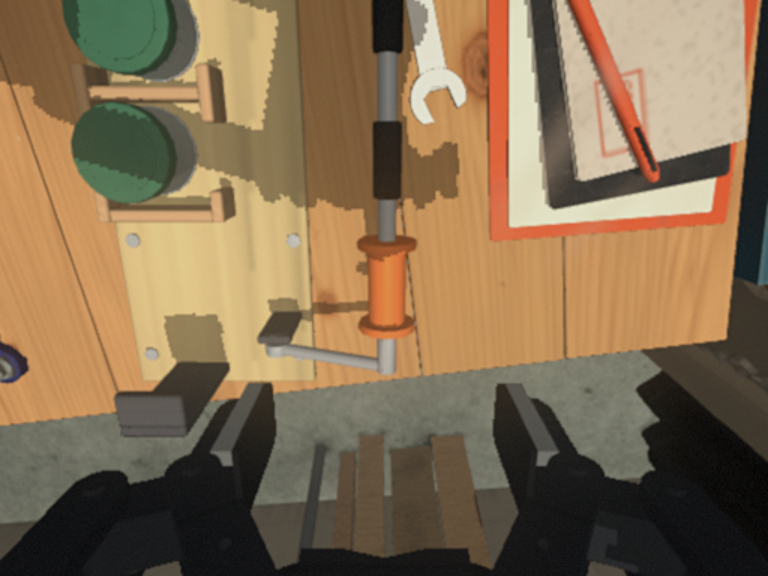

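The picture shows the tin in pocket 3 was knocked about 10 mm toward the front notch. The sleeve is free at (387,287) with the bail open. I'll re-centre that tin with the fingers in the notches.

>>> send_rows(
  commands=[
    [[0.035, -0.07, 0, 0, 0.0854], [0.0695, -0.1445, 0, 0, 0.0854], [0.0695, -0.1445, 0, 0, 0.0854], [0.0695, -0.1445, 0, 0, 0.0854], [0.0695, -0.1445, 0, 0, 0.0854], [0.0695, -0.1445, 0, 0, 0.0854], [0.0695, -0.1445, 0.04, 0, 0.0854], [0.0695, -0.1445, 0.08, 0, 0.0854], [0.0695, -0.1445, 0.11, 0, 0.0854], [0.0695, -0.1445, 0.13, 0, 0.0854], [0.0695, -0.1445, 0.13, 0, 0.0854], [0.0695, -0.1445, 0.13, 0, 0.0854]],
  ],
  squeeze=20,
)

```text
clock: 25.83
tool_pos: [0.5259, -0.0172, 0.0678]
orientation: [0.738, 0.675, -0.0, -0.001]
force: [0.3, 0.2, 1.7]
grip_width: 1.003
finger_force: 0.0
```

```bash
python3 held.py -.108; python3 wr.py w6
```

```text
0 2084 dy mm [-4.1 -0.3  9.5] x ext [-38.8  39.8]
-0.072 1518 dy mm [-12.   -0.5   3.6] x ext [-38.9  39.7]
-0.144 650 dy mm [-3.2 -0.5  3.4] x ext [-39.1  39.6]
[ 0.5259 -0.0172  0.0678] [ 0.528  -0.0161  0.028 ] (array([0.0013, 0.0021, 0.0398]), np.float64(-0.002), 'q5', np.float64(-0.17)) 1.002693587417742 0.0
[[ 0.4857 -0.0044  0.1449]
 [ 0.4922  0.002   0.1468]
 [ 0.5609  0.0033  0.15  ]]
mount [[0.001, 0.947, 0.321, 0.082], [1.0, -0.001, 0.0, 0.0], [0.0, 0.321, -0.947, -0.143], [0.0, 0.0, 0.0, 1.0]] [ 0.527  -0.0175  0.0692] [-0.26  0.28  1.85 -0.    1.01 -0.17]
```

View pics/w6.png

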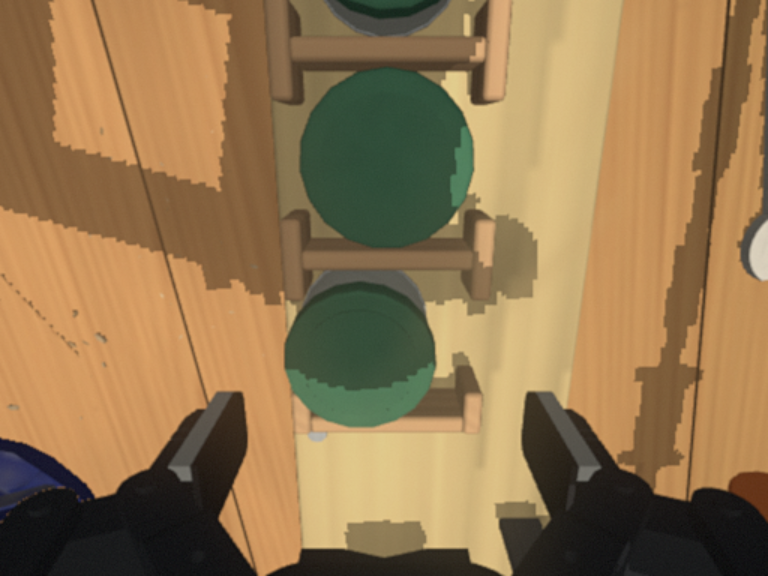

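The tin sits 27 px left of centre (about 10 mm), and the open fingers straddle it cleanly.

>>> send_rows(
  commands=[
    [[0, 0, 0.02, 0, 0.0854], [0, 0, 0.037, 0, 0.0854], [0, 0, 0.037, 0, 0.0854], [0, 0, 0.037, 0, 0.075], [0, 0, 0.037, 0, 0.068], [0, 0, 0.037, 0, 0.062], [0, 0, 0.037, 0, 0.057], [0, 0, 0.037, 0, 0.05], [0, 0, 0.037, 0, 0.05], [0, 0, 0.037, 0, 0.05], [0, 0.002, 0.037, 0, 0.05], [0, 0.002, 0.037, 0, 0.05]],
  ],
  squeeze=20,
)

```text
clock: 26.93
tool_pos: [0.5268, -0.0172, 0.0326]
orientation: [0.738, 0.675, -0.001, -0.001]
force: [-10.1, -0.2, 14.0]
grip_width: 0.647
finger_force: 20.5
```

>>> send_rows(
  commands=[
    [[0, 0, -0.002, 0, 0.06], [0, 0, -0.002, 0, 0.07], [0, 0, -0.002, 0, 0.075], [0, 0, -0.03, 0, 0.075], [0, 0, -0.07, 0, 0.075], [0, 0, -0.11, 0, 0.075], [0, 0, -0.14, 0, 0.07], [0, 0, -0.168, 0, 0.07], [-0.02, 0.04, -0.168, 0, 0.07], [-0.04, 0.08, -0.168, 0, 0.07], [-0.06, 0.12, -0.168, 0, 0.07], [-0.069, 0.143, -0.168, 0, 0.07], [-0.069, 0.143, -0.168, 0, 0.07], [-0.069, 0.143, -0.168, 0, 0.07], [-0.069, 0.143, -0.168, 0, 0.07]],
  ],
)

```text
clock: 28.18
tool_pos: [0.6633, -0.0984, 0.1984]
orientation: [0.738, 0.675, -0.0, -0.001]
force: [0.2, 0.6, -0.1]
grip_width: 0.819
finger_force: 0.0
```

```bash
python3 lids.py; python3 wr.py w7
python3 - <<'E'
from h import *
c=np.load('pics/w7.npy',allow_pickle=True).item();T=c["T"];P=cloud(c,T);hs=cv2.cvtColor(c["color"],cv2.COLOR_BGR2HSV)
o=cv2.inRange(hs,(5,170,90),(16,255,255))>0
q=P[o&(P[...,2]>.06)&(P[...,2]<.1)];print("orange",np.percentile(q,[1,50,99],axis=0).round(4),len(q))
q=P[(P[...,2]>.088)&(P[...,2]<.1)&(abs(P[...,0]-.515)<.05)];print("keeper",np.percentile(q,[2,50,98],axis=0).round(4) if len(q) else 0)
print(rw([.1427,-.178,.0716],[.5374,.0915,-.087]))
E
```

```text
[ 0.6633 -0.0984  0.1984]
wrist [42, 0, 74, 49] z 0.053 centre [0.5353 0.0458] size [0.052 0.033]
wrist [71, 67, 51, 48] z 0.053 centre [ 0.5357 -0.0054] size [0.035 0.035]
wrist [62, 109, 54, 25] z 0.053 centre [ 0.523  -0.0302] size [0.04  0.021]
top [176, 149, 17, 17] z 0.045 centre [0.6084 0.3733] size [0.052 0.052]
top [232, 168, 16, 15] z 0.053 centre [0.5464 0.1945] size [0.045 0.048]
top [254, 170, 15, 15] z 0.053 centre [0.5388 0.125 ] size [0.045 0.043]
top [276, 171, 16, 16] z 0.053 centre [0.5328 0.054 ] size [0.048 0.048]
top [298, 173, 16, 15] z 0.053 centre [ 0.5269 -0.0159] size [0.045 0.048]
top [165, 177, 18, 18] z 0.045 centre [0.5165 0.4055] size [0.049 0.051]
mount [[0.001, 0.947, 0.321, 0.082], [1.0, -0.001, 0.0, 0.0], [0.0, 0.321, -0.947, -0.143], [0.0, 0.0, 0.0, 1.0]] [ 0.663  -0.0979  0.1994] [-0.32  0.41  1.38  0.    1.35 -0.23]
orange [[ 0.6491 -0.1247  0.0684]
 [ 0.6645 -0.0968  0.0812]
 [ 0.6802 -0.0709  0.0884]] 1710
keeper [[ 0.5014 -0.1733  0.0897]
 [ 0.5214 -0.1581  0.0946]
 [ 0.5397 -0.1454  0.096 ]]
[[ 0.66409382 -0.09822603  0.0716    ]]
```

Pocket 3 is centred again and the sleeve is confirmed at (0.6646, -0.098, 0.071). Next I'll grip it.

>>> send_rows(
  commands=[
    [[0, 0.0015, 0.035, 0, 0.07], [0, 0.0015, 0.07, 0, 0.07], [0, 0.0015, 0.105, 0, 0.07], [0, 0.0015, 0.13, 0, 0.07], [0, 0.0015, 0.1455, 0, 0.07], [0, 0.0015, 0.1455, 0, 0.07], [0, 0.0015, 0.1455, 0, 0.04], [0, 0.0015, 0.1455, 0, 0.01], [0, 0.0015, 0.1455, 0, 0.01], [0, 0.0015, 0.1455, 0, 0.01], [0, 0.0015, 0.1455, 0, 0.01]],
  ],
  squeeze=60,
)

```text
clock: 29.25
tool_pos: [0.6645, -0.0989, 0.0562]
orientation: [0.738, 0.675, -0.001, -0.0]
force: [-9.1, 0.1, 11.4]
grip_width: 0.235
finger_force: 58.2
```

>>> send_rows(
  commands=[
    [[0.001, -0.0048, -0.0106, 0, 0.01], [0.001, -0.0112, -0.0203, 0, 0.01], [0.001, -0.0161, -0.0262, 0, 0.01], [0.001, -0.0246, -0.0341, 0, 0.01], [0.001, -0.0343, -0.0406, 0, 0.01], [0.001, -0.0448, -0.0456, 0, 0.01], [0.001, -0.0558, -0.0489, 0, 0.01], [0.001, -0.0673, -0.0506, 0, 0.01], [0.001, -0.0789, -0.0506, 0, 0.01], [0.001, -0.0904, -0.0488, 0, 0.01], [0.001, -0.1014, -0.0453, 0, 0.01], [0.001, -0.1118, -0.0402, 0, 0.01], [0.001, -0.1214, -0.0336, 0, 0.01], [0.001, -0.1298, -0.0256, 0, 0.01], [0.001, -0.137, -0.0165, 0, 0.01], [0.001, -0.1427, -0.0064, 0, 0.01], [0.001, -0.1432, -0.0043, 0, 0.01], [0.001, -0.1432, -0.0043, 0, 0.01], [0.001, -0.1432, -0.0043, 0, 0.01]],
  ],
  squeeze=60,
)

```text
clock: 30.83
tool_pos: [0.5229, -0.0862, 0.0611]
orientation: [0.738, 0.675, -0.0, 0.001]
force: [-10.1, -2.0, 16.0]
grip_width: 0.232
finger_force: 84.0
```

>>> send_rows(
  commands=[
    [[0, 0, 0.001, 0, 0.01], [0, 0, 0.002, 0, 0.01], [0, 0, 0.002, 0, 0.01], [-0.004, 0, 0.002, 0, 0.01], [-0.008, 0, 0.002, 0, 0.01], [-0.012, 0, 0.002, 0, 0.01], [-0.016, 0, 0.002, 0, 0.01], [-0.02, 0, 0.002, 0, 0.01], [-0.023, 0, 0.002, 0, 0.01], [-0.025, 0, 0.002, 0, 0.01], [-0.026, 0, 0.002, 0, 0.01], [-0.026, 0, 0.002, 0, 0.01]],
  ],
)

```text
clock: 31.83
tool_pos: [0.5203, -0.1083, 0.0592]
orientation: [0.738, 0.675, 0.001, -0.002]
force: [-11.1, 15.6, 24.2]
grip_width: 0.232
finger_force: 85.0
```

The bolt reached its stop with 22 mm of travel. I'll ease off, release and lift.

>>> send_rows(
  commands=[
    [[0.003, 0, 0, 0, 0.01], [0.003, 0, -0.003, 0, 0.01], [0.003, 0, -0.003, 0, 0.03], [0.003, 0, -0.003, 0, 0.05], [0.003, 0, -0.003, 0, 0.07], [0.003, 0, -0.003, 0, 0.07], [0.003, 0, -0.03, 0, 0.07], [0.003, 0, -0.07, 0, 0.07], [0.003, 0, -0.11, 0, 0.07], [0.003, 0, -0.145, 0, 0.07], [0.003, 0, -0.17, 0, 0.07], [0.003, 0, -0.17, 0, 0.07], [0.003, 0, -0.17, 0, 0.07]],
  ],
)

```text
clock: 32.92
tool_pos: [0.5216, -0.1084, 0.2277]
orientation: [0.738, 0.675, 0.001, 0.002]
force: [-0.2, 0.3, -0.1]
grip_width: 0.819
finger_force: 0.0
```

```bash
python3 wr.py w8
python3 - <<'E'
from h import *
c=np.load('pics/w8.npy',allow_pickle=True).item();T=c["T"];P=cloud(c,T);hs=cv2.cvtColor(c["color"],cv2.COLOR_BGR2HSV)
o=cv2.inRange(hs,(5,170,90),(16,255,255))>0
q=P[o&(P[...,2]>.06)&(P[...,2]<.12)];print("orange",np.percentile(q,[1,50,99],axis=0).round(4),len(q),rw([0,-.2,.08],[.5374,.0915,-.087]))
E
python3 lids.py
```

```text
mount [[0.001, 0.947, 0.321, 0.082], [1.0, -0.001, 0.0, 0.0], [0.0, 0.321, -0.947, -0.143], [0.0, 0.0, 0.0, 1.0]] [ 0.5216 -0.1084  0.2277] [-0.43  0.09  1.72  0.    1.33 -0.34]
orange [[ 0.5084 -0.134   0.0858]
 [ 0.5228 -0.1085  0.0924]
 [ 0.5376 -0.0818  0.0996]] 1223 [[ 0.52002194 -0.10774358  0.08      ]]
[ 0.5205 -0.108   0.2258]
wrist [226, 0, 26, 25] z 0.053 centre [0.5193 0.0385] size [0.02  0.018]
wrist [265, 0, 20, 23] z 0.053 centre [0.5493 0.0371] size [0.017 0.014]
wrist [225, 43, 27, 63] z 0.053 centre [ 0.5135 -0.0131] size [0.025 0.05 ]
wrist [265, 46, 19, 55] z 0.053 centre [ 0.5463 -0.0142] size [0.015 0.044]
top [176, 149, 17, 17] z 0.045 centre [0.6099 0.3731] size [0.049 0.052]
top [232, 175, 15, 8] z 0.053 centre [0.5341 0.1961] size [0.021 0.045]
top [165, 177, 18, 18] z 0.045 centre [0.5168 0.4054] size [0.048 0.052]
top [255, 176, 14, 9] z 0.053 centre [0.5277 0.1244] size [0.023 0.041]
top [276, 178, 15, 9] z 0.054 centre [0.5202 0.0559] size [0.023 0.045]
top [298, 180, 15, 8] z 0.054 centre [ 0.5158 -0.013 ] size [0.023 0.042]
```

View pics/w8.png

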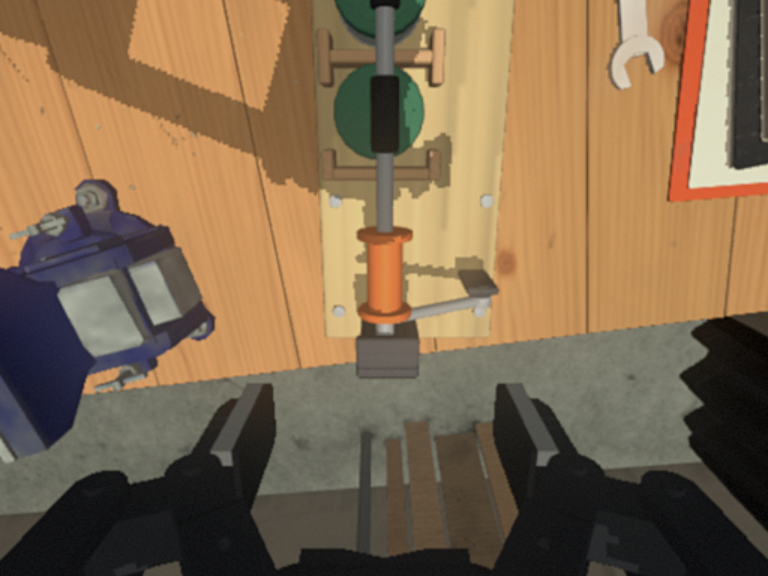

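The bail is down across the tins, with the sleeve home against the keeper at (385,275). All four pockets are filled, both left-over tins are on the mat, and the gripper is clear.

```bash
python3 -c "
from plant import arm
print(arm.hand_in())"
```

```text
the job is handed in; nothing more can be done
None
```

The job is handed in, but `hand_in()` returned no verdict: in my last pictures the bail is bolted down over four filled pockets, both left-over tins stand on the mat, and the spanner and red block were never touched.

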